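Put the power module away and close the parts box

TASK

Take the small aluminium power module off the sloping wooden stand and lay it, flat on its base, on the dark rubber pad in the parts box - set it down, do not drop it. Then shut the lid fully, and after that press the clasp at its front edge all the way down flat against the box. Leave everything else on the bench where it is.

Things in the scene. Friction and masses are not known exactly. Their poses are not given: they have to be found in the camera images.
- module: Power module: a plain aluminium-cased block 52 x 36 x 20 mm (x, y, z), about 90 g, thin cooling fins along its top (22 mm high with them) and a black terminal strip across the top of one end (-x). Origin: centre of its underside; z up out of its top. At the start it lies loose with its underside on the stand's sloping face, its -x end against the stand's low ledge, the 36 mm width running level across the slope and clear on both sides for fingers.
- stand: Fixed sloping wooden work stand, 110 mm wide (y), 110 mm deep and about 90 mm high. Origin: centre of its underside. Its flat face tilts 30 degrees: it rises towards the stand's +x, so its upward normal leans towards -x (towards the robot and the box); the face's centre is 60 mm above the origin. An 8 mm high ledge runs along the face's low (-x) edge.
- box: Fixed parts box of clear plastic with grey rims, floor and dividers, open at the top under a hinged lid; 150 x 292 x 50 mm (x, y, z), walls and floor 3 mm. Origin: centre of its underside; z up; front at -x (towards the robot), hinge side at +x. The front row has three bays side by side along y, each 94 x 93 mm, centred 25 mm to -x of the box's centre, with dividers 33 mm high above the table; behind them is a row of five small cells full of bits.
- pad: Dark rubber pad 86 x 86 x 3 mm fixed on the floor of one of the three front bays of the box (any of them); the other two bays hold spare parts. Origin: centre of its underside, 3 mm above the table, so its top is 6 mm above the table. Axes as the box's.
- lid (a joint): Hinge of the clear, grey-framed box lid (153 x 292 mm, 6 mm thick) along the box's +x top edge: 0 = shut flat on the box, grows as it opens upward and back; pi/2 = standing upright; stop at 1.9 rad. Stiff hinge: it stays where it is left and must be pushed all the way (about 2 N at the free edge, up to 3 N).
- lid_hinge (a point): Point on the lid's hinge axis at the middle of the box's width, 50.5 mm above the table; the axis runs along the box's y.
- lid_edge (a point): Middle of the lid's free edge, half way through its 6 mm thickness, 153 mm from the hinge axis. With the lid shut the lid's upper face is 56.5 mm above the table.
- clasp (a joint): Hinge of the black clasp flap (60 mm wide along y, 30 mm long, 5 mm thick) on the middle of the lid's free edge, its pivot 3 mm beyond lid_edge, axis along the box's y: 0 = folded down flat over the box's front wall (with the lid shut), pi/2 = sticking straight out in the plane of the lid. It stays where it is left, and moves with about 1 N at its tip.
- clasp_tip (a point): Middle of the clasp's free end, 30 mm from its pivot. With lid shut and clasp down it is about 24 mm above the table, just in front of the box's front wall.
- screwdriver: Bystander: screwdriver 170 mm long lying on the table behind the stand. Leave it.
- brush: Bystander: small brush 150 mm long lying to the right of the box. Leave it.
- tape: Bystander: flat roll of tape, 72 mm across, 18 mm high, between the stand and the box. Leave it.
- dish: Bystander: small white bowl, 76 mm across, 28 mm high, behind the stand and the box. Leave it.
- bottle: Bystander: white bottle 48 mm across, 120 mm high, right of the box. Leave it.
- jar: Bystander: small glass jar 52 mm across, 55 mm high, behind the stand, to its left. Leave it.
- light_bar (a point): Centre of the aluminium light bar (110 mm long, level along the stand's y, 12 x 14 mm thick) that stands over the stand on two thin posts square to its face: 48 mm uphill of the face's centre and 110 mm off the face. A gripper coming straight down on the module would meet it; one coming square to the face passes: the bar's near side is 70 mm from that line.
Mind the look-alikes: they are no part of the job. Of the things that look like the pad, take the one that is farthest from the robot's base at the start.

How it is judged:
On the way, in this order (a step that is already met when the one before it is completed fails the run):
1. the module lies flat and released on the rubber pad, with the lid still open (x of module in the frame of pad between -0.034 and 0.034 m and y of module in the frame of pad between -0.034 and 0.034 m and z of module in the frame of pad below 0.007 m and angle between module's own z axis and vertical below 0.12 rad and contact force between the fingers and module below 0.1 N and value of joint lid above 0.6 rad), for 0.2 s.
2. the lid is shut over it, the clasp still up (x of module in the frame of pad between -0.034 and 0.034 m and y of module in the frame of pad between -0.034 and 0.034 m and z of module in the frame of pad below 0.007 m and angle between module's own z axis and vertical below 0.12 rad and value of joint lid below 0.04 rad and value of joint clasp above 0.4 rad), for 0.2 s.
3. the clasp is pressed down flat on the shut box (value of joint lid below 0.04 rad and value of joint clasp below 0.15 rad), for 0.2 s.
At the end, for the whole second after the job is handed in: The module lies flat (within 7 degrees) and still on the rubber pad in its bay, its centre within 34 mm of the pad's centre along each of the pad's sides; the lid is shut to 0.04 rad and the clasp is down to 0.15 rad (all of step 3 and x of module in the frame of pad between -0.034 and 0.034 m and y of module in the frame of pad between -0.034 and 0.034 m and z of module in the frame of pad below 0.007 m and angle between module's own z axis and vertical below 0.12 rad and contact force between the fingers and module below 0.1 N and linear speed of module below 0.02 m/s); the robot touches nothing.
It fails at once if the module is dropped or thrown (faster than 0.6 m/s while out of the fingers) (linear speed of module above 0.6 m/s and contact force between the fingers and module below 0.1 N).
It fails at once if another loose thing on the bench is pushed more than 30 mm (distance of any of screwdriver, brush, tape, dish, bottle, jar from where it was at the start of the episode above 0.03 m).
It also fails if it takes over 58 s, if anything falls off the work surface, if the arm or the gripper's body presses on something with over 40 N, if the wrist force passes 120 N, or if a joint passes its speed limit or range.

ROBOT

A 6-joint arm with a two-finger parallel gripper is mounted at the origin on the work surface. World frame = base frame: x ahead of the robot, y to its left, z up, the work surface at z = 0. Lengths are in m, angles in rad, forces in N, time in s.
With the tool pointing down it reaches from about 0.35 to 0.875 m from the base axis. Payload 15.5 kg.
Tool frame: the origin (TCP) lies midway between the tips of the shut fingers; the grasp point (between the pads) lies 19 mm behind it; z points along the fingers, y is the line along which they close (so a half turn about z gives the same grasp; the last joint's range is limited). The gripper opens to 85 mm and grips with 20 to 120 N. Pads are 22 mm wide; open, the fingers measure 114 mm over their backs; the gripper's body (76 mm by 85 mm) begins 54 mm behind the grasp point. The pads swing forward as they close: fully open they stand 13 mm farther back than shut.
Start: joints at [1.121, 0.494, 1.345, -0, 1.302, -0.096], TCP at [0.217, 0.586, 0.231] pointing down, gripper open.
Joint ranges: [-2.91, 2.91], [-0.82, 2.16], [0.22, 2.67], [-1.22, 4.37], [0.12, 2.79], [-3.08, 3.08]. Speed limits (rad/s): [1.89, 1.89, 2.57, 3.01, 3.01, 3.01].

INTERFACE

Orientations are given as a rotation vector (axis times angle).
In Python, from workcell import env, viewer gives the robot as it stands.
- The arm moves only by the tool drive_tool, never from a script. Its argument "targets" is a list of rows, each a list of 3 entries, a list of its own where there are three numbers: the turn, a rotation vector about the tool's x, y, z in rad, then the shift along the tool's x, y, z in cm, then the opening, from 0 (shut) to 1 (fully open). A call has 1 to 20 rows; each row shifts and turns the commanded pose from where the row before left it, along the tool's axes as they then stand; what a row does not reach is not made up. A row lasts 1/12 s, in which the tool goes at most 41.7 mm and 7.16 degrees, less where a joint would pass 70% of its speed; a pose out of reach is approached as far as the arm can. A call is refused whole if a number of a shift passes 4.17 or a number of a turn 0.125, either way. A call with a gripper value outside its range is refused whole. The fingers move at their own pace and stop on an object; "force" is the grip in N (left out, the last holds). Time passes only in rows, so rows that do not move let the fingers close. It gives the time, the measured TCP pose, the force, the opening and the grip force at its end, in the units of the state.
- env.state(): the state, without advancing time (a new reading comes with each control period).
- viewer.snapshot(name): name is "scene" or "top" or "wrist"; returns the picture (400x640x3 uint8, red, green, blue); there is no depth.
- viewer.camera_params(name): a dict with "intrinsics" (3x3 intrinsics, pixels), "k1" (the pictures are not rectified: a ray, as slopes to the right and down, at radius r is drawn at 1 + k1 r^2 times it, then the intrinsics apply), "rvec" (rotation vector, rad) and "tvec" (3), from world to camera coordinates, as OpenCV has them. Camera axes: x right, y down, z forward; pixel columns grow to the right and rows downward; lengths in m; the calibration is good to about 2 mm. A picture is of the moment at which its call begins: read the wrist's pose just before it. camera_params takes no time and is no camera call; for the wrist camera it gives the pose at the moment of the call.
- env.job_done(): hands the job in; it is judged then, once.
The state is a dict: "t": time; "joint_positions": joint angles; "qd": joint speeds; "tau": joint torques, N m; "tcp_pos": TCP position; "ee_rot": TCP orientation; "force": force on the tool from outside, world axes, zero at the start; "ft_torque": the same for the moment, N m; "gripper_width": opening from 0.0 (shut) to 1.0 (fully open); "finger_force": force on a finger pad.
Only numpy, scipy, OpenCV 4.12 (cv2) and the standard library are available. Lean on these libraries where they do the work, as an engineer would, in place of code of your own. Each camera call takes 0.05 s, during which the arm holds its last target. There are 200 camera calls.

## Working session

There is one attempt and no reset: what is moved stays moved. The work goes in short steps, Python scripts to look and compute and a tool call to move; the robot and the scene stay as the last step left them, time stands still between calls to the robot, and variables do not carry over. Pictures are saved under pics/ and viewed, at most 10 in all, crops included, and the job is handed in when it is done.

Besides the shell and the picture viewer there is one more tool, called after ">>>" in YAML: its name, and indented under it one key for each argument. drive_tool: Moves the arm, as the interface text tells. Its arguments: {"type":"object","properties":{"targets":{"type":"array"},"force":{"type":"number"}},"required":["targets"]}

```bash
ls; mkdir -p pics
python3 - <<'E'
from workcell import env, viewer
import cv2,numpy as np
for n in("scene","top"):
    im=viewer.snapshot(n); cv2.imwrite(f"pics/{n}0.png",im[:,:,::-1])
    p=viewer.camera_params(n); R=cv2.Rodrigues(np.array(p["rvec"],float))[0]
    print(n,p["k1"],p["intrinsics"],-R.T@np.array(p["tvec"]),R.tolist())
print(env.state())
E
```

```text
pics
scene -0.05812466530044325 [[448.33898334   0.         323.91850124]
 [  0.         448.33898334 197.39417148]
 [  0.           0.           1.        ]] [1.01821343 0.59849559 0.93988881] [[-0.6930285287639204, 0.7208674736440406, -0.007844983197823757], [0.5163176042217741, 0.4887248181921522, -0.7032525745802392], [-0.5031178687842475, -0.4914246000406428, -0.7108968086754159]]
top 0.015685375726092146 [[397.99149243   0.         321.32648329]
 [  0.         397.99149243 196.86713557]
 [  0.           0.           1.        ]] [0.23571207 0.00295681 1.31100314] [[0.00779633614740316, -0.999956153295565, 0.005187352794400704], [-0.9854291541633327, -0.00856429140109749, -0.1698706420713605], [0.1699076198044569, -0.003787400049369602, -0.9854527164370953]]
{'t': 0.1, 'joint_positions': array([ 1.12147547e+00,  4.94121892e-01,  1.34605996e+00, -1.19597552e-05,
        1.30247738e+00, -9.54763493e-02]), 'qd': array([-0.00173274, -0.00222411, -0.00235595, -0.00017666,  0.00081234,
       -0.00018248]), 'tau': array([ 2.18138943e-03, -8.83591247e+01, -3.84555495e+01, -2.00967288e-04,
        5.31883619e-03, -7.75983011e-08]), 'tcp_pos': array([0.21641729, 0.5860022 , 0.23076247]), 'ee_rot': array([-5.52868994e-01, -3.09228144e+00,  1.61832247e-03]), 'force': array([ 0.80008938,  0.15882101, -0.40999371]), 'ft_torque': array([-0.00100644, -0.00757776,  0.00650419]), 'finger_force': 0.0, 'gripper_width': 1.0021381198316348}
```

View pics/scene0.png

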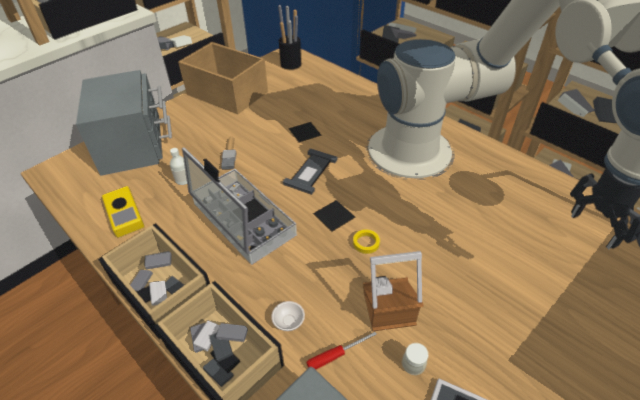

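View pics/top0.png

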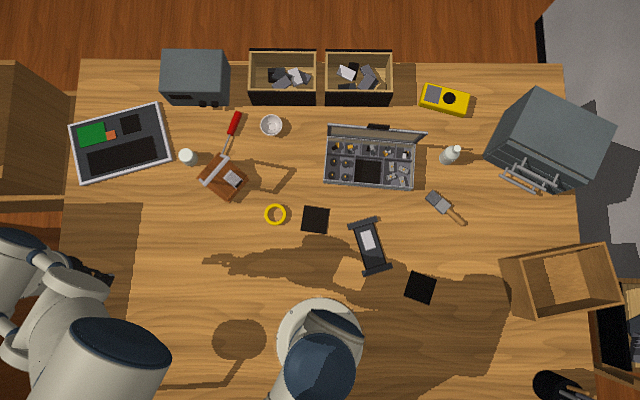

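The scene shows the box with its lid open at about (240,205) and the stand with the module at about (390,300). In the top view there are three pad look-alikes: (315,219) and (420,288) lie on the table, and (369,172) is in the box's middle bay. The one at (369,172) is both in the box and farthest from the base, so I'll confirm it in a crop.

Run:
```python
import cv2
a=cv2.imread("pics/top0.png")[95:225,180:440]
cv2.imwrite("pics/topc.png",cv2.resize(a,None,fx=3,fy=3,interpolation=cv2.INTER_CUBIC))
a=cv2.imread("pics/scene0.png")
b=cv2.resize(a[145:265,170:310],None,fx=2.8,fy=2.8,interpolation=cv2.INTER_CUBIC)
c=cv2.resize(a[240:335,345:440],None,fx=4,fy=4,interpolation=cv2.INTER_CUBIC)
import numpy as np
o=np.zeros((380,b.shape[1]+c.shape[1],3),np.uint8);o[:b.shape[0],:b.shape[1]]=b;o[:c.shape[0],b.shape[1]:]=c
print(b.shape,o.shape);cv2.imwrite("pics/scc.png",o)
```

```text
(336, 392, 3) (380, 772, 3)
```

View pics/topc.png

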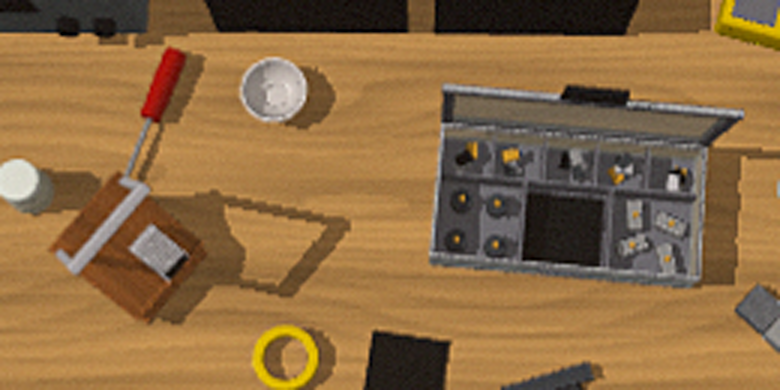

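View pics/scc.png

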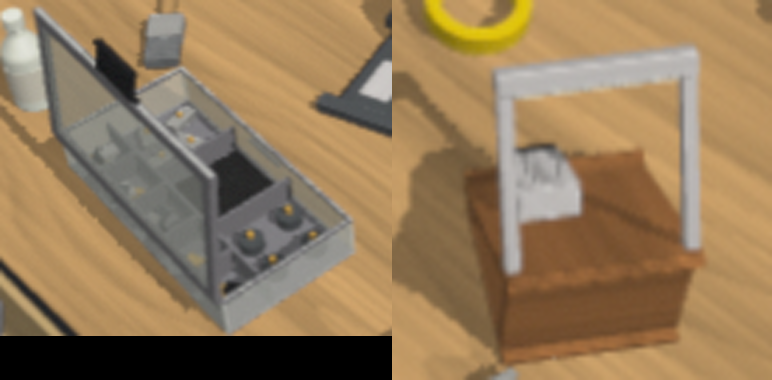

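The crop confirms it: the pad is the dark square in the middle bay, at top (368,171). The lid stands about upright with the clasp sticking out, and the module lies with its strip end downhill. Next I'll fit the poses from corner clicks.

```bash
cat > h.py <<'E'
from workcell import env, viewer
import cv2,numpy as np
from scipy.optimize import least_squares
from scipy.spatial.transform import Rotation as Rn
C={}
def cam(n):
    if n not in C or n=="wrist": C[n]=viewer.camera_params(n)
    return C[n]
def proj(n,X,p=None):
    p=p or cam(n)
    return cv2.projectPoints(np.array(X,float).reshape(-1,3),np.array(p["rvec"],float),np.array(p["tvec"],float),np.array(p["intrinsics"]),np.array([p["k1"],0,0,0.]))[0][:,0]
def yawfit(obs,x0,extra=None):
    # obs: (cam, pixel, f(params)->local) ; params x,y,yaw,(extra)
    def res(q,l=False):
        c,s=np.cos(q[2]),np.sin(q[2]);o=[]
        for n,px,f in obs:
            L=np.array(f(q) if callable(f) else f,float)
            W=[q[0]+c*L[0]-s*L[1],q[1]+s*L[0]+c*L[1],L[2]]
            o.append(proj(n,W)[0]-px)
        return np.array(o) if l else np.ravel(o)
    r=least_squares(res,x0,loss="soft_l1"); return r.x,res(r.x,True)
E
cat > fit.py <<'E'
from h import *
T=lambda a,b:np.array([180+(a+.5)/3-.5,95+(b+.5)/3-.5])
B=lambda a,b:np.array([170+a/2.8,145+b/2.8]); S=lambda a,b:np.array([345+(a-392)/4,240+b/4])
lid=lambda y:(lambda q:[.075-.153*np.cos(q[3]),y,.0505+.153*np.sin(q[3])])
obs=[("top",T(432,264),[-.075,.146,.05]),("top",T(698,285),[-.075,-.146,.05]),
("top",T(445,88),lid(.146)),("top",T(742,113),lid(-.146)),
("scene",B(350,220),[-.075,.146,.05]),("scene",B(182,70),[-.075,-.146,.05]),("scene",B(352,247),[-.075,.146,0]),("scene",B(226,330),[.075,.146,0]),
("scene",B(37,10),lid(-.146)),("scene",B(213,180),lid(.146)),
("top",T(528,190),[.018,.043,.006]),("top",T(605,196),[.018,-.043,.006]),("top",T(600,266),[-.068,-.043,.006]),("top",T(523,261),[-.068,.043,.006])]
q,r=yawfit(obs,[.5,-.1,0,1.6]);print("box",q.round(4));print(r.round(1).tolist())
u=np.array([np.cos(np.pi/6),0,.5]);n=np.array([-.5,0,np.cos(np.pi/6)]);fc=np.array([0,0,.06]);Y=np.array([0,1,0])
F=lambda a,b,c:fc+a*u+b*Y+c*n
h=.055/np.cos(np.pi/6)
obs=[("top",T(70,265),F(.048,.055,.11)),("top",T(133,183),F(.048,-.055,.11)),
("top",T(118,175),F(h,-.055,0)),("top",T(52,248),F(h,.055,0)),("top",T(205,250),F(-h,-.055,.008)),("top",T(148,320),F(-h,.055,.008)),
("scene",S(507,80),F(.048,-.055,.11)),("scene",S(690,60),F(.048,.055,.11)),("scene",S(502,360),[.055,-.055,0]),("scene",S(678,340),[.055,.055,0]),
("scene",S(510,280),F(h,-.055,0)),("scene",S(702,258),F(h,.055,0))]
q,r=yawfit(obs,[.5,.3,.8]);print("stand",q.round(4));print(r.round(1).tolist())
c,s=np.cos(q[2]),np.sin(q[2]);Rz=np.array([[c,-s,0],[s,c,0],[0,0,1]]);t=np.array([q[0],q[1],0])
# module: centre of top face from top view corners, along face plane
def res(m):
    o=[]
    for (sx,sy),px in zip([(1,-1),(-1,-1),(-1,1),(1,1)],[T(155,225),T(188,248),T(165,278),T(130,255)]):
        o.append(proj("top",t+Rz@F(m[0]+sx*.026,m[1]+sy*.018,.021))[0]-px)
    return np.ravel(o)
m=least_squares(res,[0,0]);print("module on face",m.x,m.fun.round(1)); print(t+Rz@F(m.x[0],m.x[1],.01))
E
python3 fit.py
```

```text
box [ 0.5727 -0.1581 -0.0789  1.462 ]
[[-0.7, -2.9], [0.7, -2.2], [-0.7, 0.1], [0.4, 0.2], [-0.0, -0.7], [-1.3, -1.5], [0.2, 1.8], [0.1, 2.1], [-0.6, -0.9], [-0.4, -1.5], [-0.2, 0.3], [-0.5, 0.5], [-0.4, 2.0], [-0.4, 1.5]]
stand [0.5127 0.3157 0.8974]
[[0.5, 2.5], [4.7, 1.2], [-0.4, -1.9], [-1.9, 0.1], [1.1, -0.8], [-2.2, 1.6], [-4.0, 0.2], [1.1, -0.7], [-1.9, 1.3], [0.8, 0.2], [-1.0, 0.5], [0.9, -0.4]]
module on face [-0.02334871 -0.01737864] [-0.9 -0.7  0.4  2.2  0.7  0.7 -0.1 -2.1]
[0.51058519 0.28518297 0.0569859 ]
```

```bash
cat > pl.py <<'E'
from h import *
from scipy.linalg import expm,logm
def M(R,p): A=np.eye(4);A[:3,:3]=R;A[:3,3]=p;return A
def cur():
    s=env.state(); return M(Rn.from_rotvec(s["ee_rot"]).as_matrix(),s["tcp_pos"])
def rows(A,Bm,N):
    # constant row (turn w, shift v, shift taken in axes before the turn)
    w=Rn.from_matrix(A[:3,:3].T@Bm[:3,:3]).as_rotvec()/N; r=Rn.from_rotvec(w).as_matrix()
    S=sum(np.linalg.matrix_power(r,k) for k in range(N))
    v=np.linalg.solve(S,A[:3,:3].T@(Bm[:3,3]-A[:3,3]))*100
    return w.round(4).tolist(),v.round(2).tolist()
def standR(yaw,flip=1,tilt=np.pi/6):
    z=np.array([np.sin(tilt)*np.cos(yaw),np.sin(tilt)*np.sin(yaw),-np.cos(tilt)]);y=flip*np.array([-np.sin(yaw),np.cos(yaw),0])
    return np.c_[np.cross(y,z),y,z]
E
python3 - <<'E'
from pl import *
A=cur();print(A.round(3))
m=np.array([.5106,.2852,.057])
for f in(1,-1):
    R=standR(.90,f); B=M(R,m-R[:,2]*.2); print(f,Rn.from_matrix(A[:3,:3].T@R).as_rotvec(),B[:3,3],rows(A,B,18))
p=viewer.camera_params("wrist");Rc=cv2.Rodrigues(np.array(p["rvec"]))[0];c=-Rc.T@np.array(p["tvec"])
print("cam in tool",A[:3,:3].T@(c-A[:3,3]),(A[:3,:3].T@Rc.T).round(2).tolist(),p["intrinsics"])
E
```

```text
[[-0.938  0.347 -0.     0.216]
 [ 0.347  0.938 -0.001  0.586]
 [ 0.    -0.001 -1.     0.231]
 [ 0.     0.     0.     1.   ]]
1 [-0.3286884  -0.45329675 -1.22331233] [0.448439   0.20686731 0.23020508] ([-0.0183, -0.0252, -0.068], [-0.82, -2.5, 0.07])
-1 [-0.49347993  0.35782548  1.83852913] [0.448439   0.20686731 0.23020508] ([-0.0274, 0.0199, 0.1021], [-2.76, 0.63, -0.63])
cam in tool [ 0.08041961 -0.00144432 -0.14277073] [[-0.0, -0.95, -0.31], [1.0, -0.0, 0.0], [-0.0, -0.31, 0.95]] [[281.93383428   0.         315.74673649]
 [  0.         281.93383428 193.51053986]
 [  0.           0.           1.        ]]
```

>>> drive_tool:
  targets:
    - [[-0.0164,-0.0227,-0.0612],[-0.74,-2.25,0.06],1]
    - [[-0.0164,-0.0227,-0.0612],[-0.74,-2.25,0.06],1]
    - [[-0.0164,-0.0227,-0.0612],[-0.74,-2.25,0.06],1]
    - [[-0.0164,-0.0227,-0.0612],[-0.74,-2.25,0.06],1]
    - [[-0.0164,-0.0227,-0.0612],[-0.74,-2.25,0.06],1]
    - [[-0.0164,-0.0227,-0.0612],[-0.74,-2.25,0.06],1]
    - [[-0.0164,-0.0227,-0.0612],[-0.74,-2.25,0.06],1]
    - [[-0.0164,-0.0227,-0.0612],[-0.74,-2.25,0.06],1]
    - [[-0.0164,-0.0227,-0.0612],[-0.74,-2.25,0.06],1]
    - [[-0.0164,-0.0227,-0.0612],[-0.74,-2.25,0.06],1]
    - [[-0.0164,-0.0227,-0.0612],[-0.74,-2.25,0.06],1]
    - [[-0.0164,-0.0227,-0.0612],[-0.74,-2.25,0.06],1]
    - [[-0.0164,-0.0227,-0.0612],[-0.74,-2.25,0.06],1]
    - [[-0.0164,-0.0227,-0.0612],[-0.74,-2.25,0.06],1]
    - [[-0.0164,-0.0227,-0.0612],[-0.74,-2.25,0.06],1]
    - [[-0.0164,-0.0227,-0.0612],[-0.74,-2.25,0.06],1]
    - [[-0.0164,-0.0227,-0.0612],[-0.74,-2.25,0.06],1]
    - [[-0.0164,-0.0227,-0.0612],[-0.74,-2.25,0.06],1]
    - [[-0.0164,-0.0227,-0.0612],[-0.74,-2.25,0.06],1]
    - [[-0.0164,-0.0227,-0.0612],[-0.74,-2.25,0.06],1]

```text
t: 1.77
tcp_pos: [0.4197, 0.2238, 0.226]
ee_rot: [-1.061, 2.47, 0.298]
force: [-0.4, 0.4, 0.3]
gripper_width: 0.995
finger_force: 0.0
```

>>> drive_tool:
  targets:
    - [[0,0,0],[0,0,0],1]
    - [[0,0,0],[0,0,0],1]
    - [[0,0,0],[0,0,0],1]

```text
t: 2.02
tcp_pos: [0.4189, 0.2243, 0.2257]
ee_rot: [-1.056, 2.475, 0.297]
force: [-0.7, 0.1, -0.0]
gripper_width: 1.003
finger_force: 0.0
```

Run:
```python
from pl import *
import json
A=cur();p=viewer.camera_params("wrist");im=viewer.snapshot("wrist")[:,:,::-1]
print(A.round(4),A[:3,:3].T@standR(.9));np.savez("w1.npz",A=A,rvec=p["rvec"],tvec=p["tvec"],intrinsics=p["intrinsics"],k1=p["k1"])
cv2.imwrite("pics/w1.png",im)
m=np.array([.5106,.2852,.057]);print(proj("wrist",m,p))
```

```text
[[-0.6167 -0.7264  0.3032  0.4189]
 [-0.6339  0.6867  0.3559  0.2243]
 [-0.4668  0.0273 -0.884   0.2257]
 [ 0.      0.      0.      1.    ]] [[ 0.99538537  0.08906359 -0.03571624]
 [-0.08840787  0.99589269  0.01953953]
 [ 0.0373098  -0.01629176  0.99917093]]
[[292.35322824 182.63484753]]
```

View pics/w1.png

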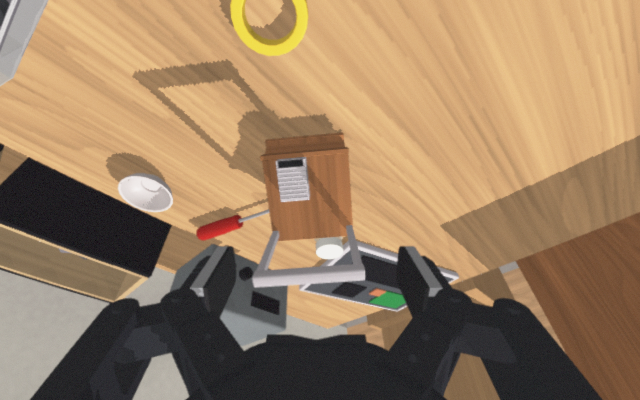

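The wrist view shows the module with its top corners at (277,159), (306,158), (309,200) and (279,201). The face's low edge runs (264,152)-(348,149) and its high edge (275,240)-(352,236). I'll refine with these.

```bash
cat > fit2.py <<'E'
from pl import *
import contextlib,io
d=np.load("w1.npz");p={k:d[k] for k in("rvec","tvec","intrinsics")};p["k1"]=float(d["k1"])
with contextlib.redirect_stdout(io.StringIO()): exec(open("fit.py").read().replace("from h import *",""))
import h
h.C["w1"]=p
W=lambda a,b:np.array([a,b],float)
obs=obs+[("w1",W(265,152),F(-h_,.055*s_,.0)) for h_,s_ in []]
hh=.055/np.cos(np.pi/6)
obs+= [("w1",W(275,240),F(hh,-.055,0)),("w1",W(352,236),F(hh,.055,0)),("w1",W(264,154),F(-hh,-.055,.008)),("w1",W(349,150),F(-hh,.055,.008)),("w1",W(258,277),F(.048,-.055,.11)),("w1",W(361,271),F(.048,.055,.11))]
q,r=yawfit(obs,q);print("stand",q.round(4));print(r[-6:].round(1).tolist())
def modf(st):
  c,s=np.cos(st[2]),np.sin(st[2]);Rz=np.array([[c,-s,0],[s,c,0],[0,0,1]]);t=np.array([st[0],st[1],0])
  def res(m):
    ca,sa=np.cos(m[2]),np.sin(m[2]);o=[]
    for (sx,sy),px in zip([(-1,-1),(-1,1),(1,1),(1,-1)],[W(277,159),W(306,158),W(309,200),W(279,201)]):
        a,b=sx*.026,sy*.018
        o.append(proj("w1",t+Rz@F(m[0]+ca*a-sa*b,m[1]+sa*a+ca*b,.021))[0]-px)
    return np.ravel(o)
  m=least_squares(res,[0,0,0]);print("module on face",m.x.round(4),m.fun.round(1)); return t+Rz@F(m.x[0],m.x[1],.010),st[2],m.x[2]
g,yaw,a=modf(q);print("grasp pt",g,yaw)
R=standR(yaw)@Rn.from_rotvec([0,0,-a]).as_matrix()  # tool z = -n
np.savez("g.npz",g=g,R=R)
A=cur()
for back in(.10,0.019):
    B=M(R,g-R[:,2]*(back-.019)); print(back,B[:3,3].round(4),rows(A,B,12)); A=B
E
python3 fit2.py
```

```text
stand [0.5118 0.3168 0.8899]
[[-1.3, 3.6], [1.1, 2.2], [-3.8, -1.0], [0.3, -4.1], [-3.5, 1.5], [3.9, 0.6]]
module on face [-0.0294 -0.0168 -0.0441] [-0.5  0.2  0.5  0.2 -0.6 -0.2  0.6 -0.3]
grasp pt [0.50570626 0.28256176 0.05398079] 0.8899208871822925
0.1 [0.4802 0.2511 0.1241] ([-0.0011, -0.003, -0.0029], [-0.04, -0.25, 0.98])
0.019 [0.5057 0.2826 0.054 ] ([0.0, 0.0, 0.0], [0.0, -0.0, 0.68])
```

>>> drive_tool:
  targets:
    - [[-0.0013,-0.0036,-0.0035],[-0.05,-0.3,1.39],1]
    - [[-0.0013,-0.0036,-0.0035],[-0.05,-0.3,1.39],1]
    - [[-0.0013,-0.0036,-0.0035],[-0.05,-0.3,1.39],1]
    - [[-0.0013,-0.0036,-0.0035],[-0.05,-0.3,1.39],1]
    - [[-0.0013,-0.0036,-0.0035],[-0.05,-0.3,1.39],1]
    - [[-0.0013,-0.0036,-0.0035],[-0.05,-0.3,1.39],1]
    - [[-0.0013,-0.0036,-0.0035],[-0.05,-0.3,1.39],1]
    - [[-0.0013,-0.0036,-0.0035],[-0.05,-0.3,1.39],1]
    - [[-0.0013,-0.0036,-0.0035],[-0.05,-0.3,1.39],1]
    - [[-0.0013,-0.0036,-0.0035],[-0.05,-0.3,1.39],1]
    - [[0,0,0],[0,0,0],1]
    - [[0,0,0],[0,0,0],1]

```text
t: 3.07
tcp_pos: [0.49, 0.2637, 0.114]
ee_rot: [-1.095, 2.437, 0.312]
force: [0.2, 0.6, 0.6]
gripper_width: 0.996
finger_force: 0.0
```

Run:
```python
from pl import *
A=cur();p=viewer.camera_params("wrist");im=viewer.snapshot("wrist")[:,:,::-1]
np.savez("w2.npz",A=A,rvec=p["rvec"],tvec=p["tvec"],intrinsics=p["intrinsics"],k1=p["k1"])
cv2.imwrite("pics/w2.png",im)
d=np.load("g.npz");R,g=d["R"],d["g"]
print(A.round(4),rows(A,M(R,g),1), rows(A,M(R,g-R[:,2]*.06),1),proj("wrist",[g-R@[sx,sy,.011] for sx,sy in[(.026,.018),(.026,-.018),(-.026,-.018),(-.026,.018)]],p).round(0).tolist())
```

```text
[[-0.5851 -0.7512  0.3056  0.49  ]
 [-0.6498  0.6597  0.3775  0.2637]
 [-0.4852  0.0223 -0.8741  0.114 ]
 [ 0.      0.      0.      1.    ]] ([-0.0006, -0.0165, -0.0015], [0.76, -0.07, 6.44]) ([-0.0006, -0.0165, -0.0015], [0.86, -0.07, 0.44]) [[291.0, 236.0], [338.0, 236.0], [339.0, 170.0], [289.0, 170.0]]
```

View pics/w2.png

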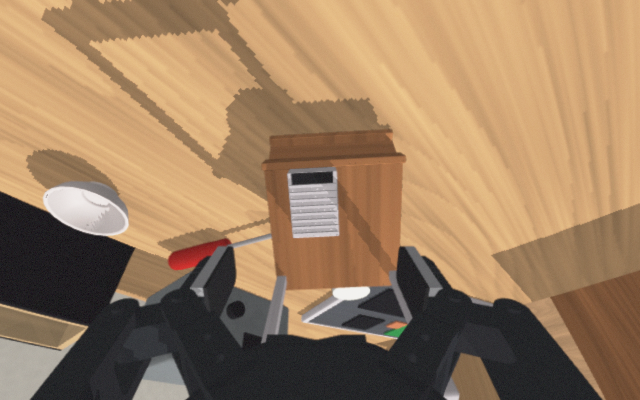

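Module corners are seen at (288,170), (338,169), (340,237) and (292,238), within 2 px of prediction, so I'll go in and grip.

>>> drive_tool:
  targets:
    - [[0,-0.0016,0],[0.076,-0.007,0.71],1]
    - [[0,-0.0016,0],[0.076,-0.007,0.71],1]
    - [[0,-0.0016,0],[0.076,-0.007,0.71],1]
    - [[0,-0.0016,0],[0.076,-0.007,0.71],1]
    - [[0,-0.0016,0],[0.076,-0.007,0.71],1]
    - [[0,-0.0016,0],[0.076,-0.007,0.71],1]
    - [[0,-0.0016,0],[0.076,-0.007,0.71],1]
    - [[0,-0.0016,0],[0.076,-0.007,0.71],1]
    - [[0,-0.0016,0],[0.076,-0.007,0.71],1]
    - [[0,-0.0016,0],[0.076,-0.007,0.71],1]
    - [[0,0,0],[0,0,0],1]
    - [[0,0,0],[0,0,0],1]

```text
t: 4.12
tcp_pos: [0.5173, 0.2931, 0.0664]
ee_rot: [-1.093, 2.462, 0.302]
force: [-0.8, 0.9, 0.5]
gripper_width: 1.002
finger_force: 0.0
```

>>> drive_tool:
  targets:
    - [[0,0,0],[0,0,0],0]
    - [[0,0,0],[0,0,0],0]
    - [[0,0,0],[0,0,0],0]
    - [[0,0,0],[0,0,0],0]
    - [[0,0,0],[0,0,0],0]
    - [[0,0,0],[0,0,0],0]
    - [[0,0,0],[0,0,0],0]
    - [[0,0,0],[0,0,0],0]
    - [[0,0,0],[0,0,0],0]
    - [[0,0,0],[0,0,0],0]
    - [[0,0,0],[0,0,0],0]
    - [[0,0,0],[0,0,0],0]
  force: 40

```text
t: 5.12
tcp_pos: [0.5173, 0.2928, 0.0672]
ee_rot: [-1.093, 2.461, 0.301]
force: [-2.9, -4.6, 9.1]
gripper_width: 0.4
finger_force: 38.7
```

>>> drive_tool:
  targets:
    - [[0,0,0],[0,0,0],1]
    - [[0,0,0],[0,0,0],1]
    - [[0,0,0],[0,0,0],1]
    - [[0,0,0],[0,0,0],1]
    - [[0,0,0],[0,0,0],1]
    - [[0,0,0],[0,0,0],1]
    - [[0,0,0],[0,0,0],1]
    - [[0,0,0],[0,0,0],1]

```text
t: 5.78
tcp_pos: [0.5174, 0.293, 0.0667]
ee_rot: [-1.093, 2.462, 0.301]
force: [-0.1, -0.5, -0.0]
gripper_width: 1.003
finger_force: 0.0
```

Run:
```python
from pl import *
s=env.state();A=cur();p=viewer.camera_params("wrist");im=viewer.snapshot("wrist")[:,:,::-1]
np.savez("w3.npz",A=A,rvec=p["rvec"],tvec=p["tvec"],intrinsics=p["intrinsics"],k1=p["k1"])
cv2.imwrite("pics/w3.png",im)
d=np.load("g.npz");R,g=d["R"],d["g"]
print(s["joint_positions"].round(3),s["force"],s["gripper_width"],rows(A,M(R,g),1),proj("wrist",[g-R@[sx,sy,.011] for sx,sy in[(.026,.018),(.026,-.018),(-.026,-.018),(-.026,.018)]],p).round(0).tolist())
```

```text
[ 0.257  0.599  1.962  1.015  0.329 -3.082] [-0.13118785 -0.50061204 -0.00676583] 1.0025938312026492 ([-0.003, -0.0389, -0.0098], [1.97, 0.14, 0.41]) [[286.0, 266.0], [351.0, 266.0], [353.0, 174.0], [282.0, 175.0]]
```

View pics/w3.png

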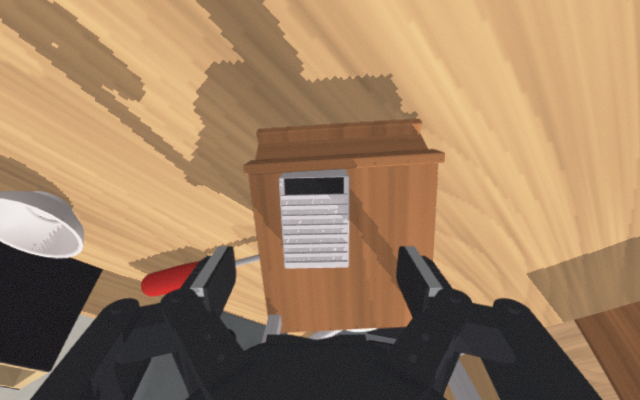

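Joint 6 sits on its limit (-3.08), so the pose can't be reached this way round. I'll retract above the bar and use the half-turned grasp.

>>> drive_tool:
  targets:
    - [[0,0,0],[0,0,-1.6],1]
    - [[0,0,0],[0,0,-1.6],1]
    - [[0,0,0],[0,0,-1.6],1]
    - [[0,0,0],[0,0,-1.6],1]
    - [[0,0,0],[0,0,-1.6],1]
    - [[0,0,0],[0,0,-1.6],1]
    - [[0,0,0],[0,0,-1.6],1]
    - [[0,0,0],[0,0,-1.6],1]

```text
t: 6.5
tcp_pos: [0.4793, 0.2464, 0.1806]
ee_rot: [-1.093, 2.462, 0.301]
force: [0.1, 0.1, 0.5]
gripper_width: 0.999
finger_force: 0.0
```

>>> drive_tool:
  targets:
    - [[0,0,0.12],[0,0,0],1]
    - [[0,0,0.12],[0,0,0],1]
    - [[0,0,0.12],[0,0,0],1]
    - [[0,0,0.12],[0,0,0],1]
    - [[0,0,0.12],[0,0,0],1]
    - [[0,0,0.12],[0,0,0],1]
    - [[0,0,0.12],[0,0,0],1]
    - [[0,0,0.12],[0,0,0],1]
    - [[0,0,0.12],[0,0,0],1]
    - [[0,0,0.12],[0,0,0],1]
    - [[0,0,0.12],[0,0,0],1]
    - [[0,0,0.12],[0,0,0],1]
    - [[0,0,0.12],[0,0,0],1]

```text
t: 7.58
tcp_pos: [0.4796, 0.2467, 0.18]
ee_rot: [1.04, 2.72, 0.684]
force: [0.4, -0.2, 0.4]
gripper_width: 0.999
finger_force: 0.0
```

>>> drive_tool:
  targets:
    - [[0,0,0.12],[0,0,0],1]
    - [[0,0,0.12],[0,0,0],1]
    - [[0,0,0.12],[0,0,0],1]
    - [[0,0,0.12],[0,0,0],1]
    - [[0,0,0.12],[0,0,0],1]
    - [[0,0,0.12],[0,0,0],1]
    - [[0,0,0.12],[0,0,0],1]
    - [[0,0,0.12],[0,0,0],1]
    - [[0,0,0.12],[0,0,0],1]
    - [[0,0,0.12],[0,0,0],1]
    - [[0,0,0.12],[0,0,0],1]
    - [[0,0,0.12],[0,0,0],1]
    - [[0,0,0.12],[0,0,0],1]
    - [[0,0,0],[0,0,0],1]
    - [[0,0,0],[0,0,0],1]

```text
t: 8.83
tcp_pos: [0.4796, 0.2467, 0.18]
ee_rot: [-2.599, -1.194, -0.634]
force: [-0.3, -0.2, 0.6]
gripper_width: 1.001
finger_force: 0.0
```

Run:
```python
from pl import *
s=env.state();A=cur();d=np.load("g.npz");R,g=d["R"],d["g"];R=R@np.diag([-1,-1,1])
print(s["t"],s["joint_positions"].round(3),A[:3,3])
for b in (.12,.06): print(rows(A,M(R,g-R[:,2]*b),1),rows(A,M(R,g-R[:,2]*b),10))
```

```text
8.8333 [0.169 0.326 1.981 0.63  0.548 0.382] [0.47964837 0.24674521 0.18001357]
([0.0025, 0.039, 0.0156], [-2.43, -0.16, 1.22]) ([0.0003, 0.0039, 0.0016], [-0.25, -0.01, 0.12])
([0.0025, 0.039, 0.0156], [-2.2, -0.18, 7.22]) ([0.0003, 0.0039, 0.0016], [-0.23, -0.02, 0.72])
```

>>> drive_tool:
  targets:
    - [[0.0004,0.0049,0.002],[-0.31,-0.02,0.15],1]
    - [[0.0004,0.0049,0.002],[-0.31,-0.02,0.15],1]
    - [[0.0004,0.0049,0.002],[-0.31,-0.02,0.15],1]
    - [[0.0004,0.0049,0.002],[-0.31,-0.02,0.15],1]
    - [[0.0004,0.0049,0.002],[-0.31,-0.02,0.15],1]
    - [[0.0004,0.0049,0.002],[-0.31,-0.02,0.15],1]
    - [[0.0004,0.0049,0.002],[-0.31,-0.02,0.15],1]
    - [[0.0004,0.0049,0.002],[-0.31,-0.02,0.15],1]
    - [[0,0,0],[0,0,0.7],1]
    - [[0,0,0],[0,0,0.7],1]
    - [[0,0,0],[0,0,0.7],1]
    - [[0,0,0],[0,0,0.7],1]
    - [[0,0,0],[0,0,0],1]
    - [[0,0,0],[0,0,0],1]

```text
t: 10.0
tcp_pos: [0.4765, 0.2471, 0.133]
ee_rot: [-2.579, -1.158, -0.675]
force: [0.0, 0.4, -0.2]
gripper_width: 0.999
finger_force: 0.0
```

```bash
cat > chk.py <<'E'
from pl import *
s=env.state();A=cur();d=np.load("g.npz");R,g=d["R"],d["g"];R=R@np.diag([-1,-1,1])
print(s["t"],s["joint_positions"].round(3),s["force"].round(1))
print(rows(A,M(R,g),1))
E
python3 chk.py
```

```text
10.0 [0.151 0.424 2.067 0.969 0.422 0.023] [ 0.   0.4 -0.2]
([-0.0011, 0.0004, -0.0022], [0.03, 0.05, 9.14])
```

>>> drive_tool:
  targets:
    - [[0,0,0],[0,0,0.75],1]
    - [[0,0,0],[0,0,0.75],1]
    - [[0,0,0],[0,0,0.75],1]
    - [[0,0,0],[0,0,0.75],1]
    - [[0,0,0],[0,0,0.75],1]
    - [[0,0,0],[0,0,0.75],1]
    - [[0,0,0],[0,0,0.75],1]
    - [[0,0,0],[0,0,0.75],1]

```text
t: 10.67
tcp_pos: [0.4957, 0.2704, 0.0815]
ee_rot: [-2.579, -1.157, -0.677]
force: [-0.6, 0.2, -0.5]
gripper_width: 1.005
finger_force: 0.0
```

```bash
python3 chk.py
```

```text
10.6667 [ 0.2    0.559  2.05   1.246  0.343 -0.23 ] [-0.6  0.2 -0.5]
([-0.0003, -0.0008, -0.0026], [-0.01, 0.02, 3.17])
```

Tracking well. I'll take TCP to about 2 mm off the face, then grip.

>>> drive_tool:
  targets:
    - [[0,0,0],[0,0,0.5],1]
    - [[0,0,0],[0,0,0.5],1]
    - [[0,0,0],[0,0,0.5],1]
    - [[0,0,0],[0,0,0.5],1]
    - [[0,0,0],[0,0,0.5],1]
    - [[0,0,0],[0,0,0.5],1]
    - [[0,0,0],[0,0,0.5],1]
    - [[0,0,0],[0,0,0.4],1]
    - [[0,0,0],[0,0,0],1]

```text
t: 11.42
tcp_pos: [0.5079, 0.2856, 0.0474]
ee_rot: [-2.58, -1.156, -0.676]
force: [-0.6, 0.4, 0.0]
gripper_width: 0.995
finger_force: 0.0
```

```bash
python3 chk.py
```

```text
11.4167 [ 0.229  0.644  2.028  1.442  0.315 -0.409] [-0.6  0.4  0. ]
([-0.0006, -0.0004, -0.0034], [0.01, 0.02, -0.76])
```

>>> drive_tool:
  targets:
    - [[0,0,0],[0,0,0],0]
    - [[0,0,0],[0,0,0],0]
    - [[0,0,0],[0,0,0],0]
    - [[0,0,0],[0,0,0],0]
    - [[0,0,0],[0,0,0],0]
    - [[0,0,0],[0,0,0],0]
    - [[0,0,0],[0,0,0],0]
    - [[0,0,0],[0,0,0],0]
    - [[0,0,0],[0,0,0],0]
    - [[0,0,0],[0,0,0],0]
    - [[0,0,0],[0,0,0],0]
  force: 40

```text
t: 12.33
tcp_pos: [0.5077, 0.2853, 0.048]
ee_rot: [-2.58, -1.155, -0.676]
force: [-1.8, -2.0, 6.0]
gripper_width: 0.41
finger_force: 39.4
```

>>> drive_tool:
  targets:
    - [[0,0,0],[0,0,-0.5],0]
    - [[0,0,0],[0,0,-1],0]
    - [[0,0,0],[0,0,-1.3],0]
    - [[0,0,0],[0,0,-1.3],0]
    - [[0,0,0],[0,0,-1.3],0]
    - [[0,0,0],[0,0,-1.3],0]
    - [[0,0,0],[0,0,-1.3],0]
    - [[0,0,0],[0,0,-1.3],0]
    - [[0,0,0],[0,0,-1.3],0]
    - [[0,0,0],[0,0,-1.3],0]
    - [[0,0,0],[0,0,-1.3],0]
    - [[0,0,0],[0,0,-1],0]

```text
t: 13.33
tcp_pos: [0.4625, 0.2297, 0.1714]
ee_rot: [-2.58, -1.155, -0.676]
force: [0.0, -0.3, -1.2]
gripper_width: 0.406
finger_force: 40.9
```

```bash
cat > pad.py <<'E'
from pl import *
s=env.state();A=cur();print(s["t"],s["joint_positions"].round(3),A[:3,3].round(4),s["gripper_width"],s["finger_force"])
az=np.pi/2-.079; x=np.array([np.cos(az),np.sin(az),0]);z=np.array([0,0,-1.]);R=np.c_[x,np.cross(z,x),z]
P=np.array([.550,-.156,.0])
print(Rn.from_matrix(A[:3,:3].T@R).as_rotvec())
import sys
for N in (1,20,24): print(N,rows(A,M(R,P+[0,0,float(sys.argv[1])]),N))
E
python3 pad.py .2
```

```text
13.3333 [0.11  0.322 2.066 0.813 0.506 0.165] [0.4625 0.2297 0.1714] 0.4056989337631541 40.85439383983612
[ 0.14550513 -0.51273896 -0.63498657]
1 ([0.1455, -0.5127, -0.635], [-18.23, 31.99, -14.72])
20 ([0.0073, -0.0256, -0.0317], [-1.54, 1.21, -0.57])
24 ([0.0061, -0.0214, -0.0265], [-1.28, 1.01, -0.47])
```

>>> drive_tool:
  targets:
    - [[0.0073,-0.0256,-0.0317],[-1.54,1.21,-0.57],0]
    - [[0.0073,-0.0256,-0.0317],[-1.54,1.21,-0.57],0]
    - [[0.0073,-0.0256,-0.0317],[-1.54,1.21,-0.57],0]
    - [[0.0073,-0.0256,-0.0317],[-1.54,1.21,-0.57],0]
    - [[0.0073,-0.0256,-0.0317],[-1.54,1.21,-0.57],0]
    - [[0.0073,-0.0256,-0.0317],[-1.54,1.21,-0.57],0]
    - [[0.0073,-0.0256,-0.0317],[-1.54,1.21,-0.57],0]
    - [[0.0073,-0.0256,-0.0317],[-1.54,1.21,-0.57],0]
    - [[0.0073,-0.0256,-0.0317],[-1.54,1.21,-0.57],0]
    - [[0.0073,-0.0256,-0.0317],[-1.54,1.21,-0.57],0]
    - [[0.0073,-0.0256,-0.0317],[-1.54,1.21,-0.57],0]
    - [[0.0073,-0.0256,-0.0317],[-1.54,1.21,-0.57],0]
    - [[0.0073,-0.0256,-0.0317],[-1.54,1.21,-0.57],0]
    - [[0.0073,-0.0256,-0.0317],[-1.54,1.21,-0.57],0]
    - [[0.0073,-0.0256,-0.0317],[-1.54,1.21,-0.57],0]
    - [[0.0073,-0.0256,-0.0317],[-1.54,1.21,-0.57],0]
    - [[0.0073,-0.0256,-0.0317],[-1.54,1.21,-0.57],0]
    - [[0.0073,-0.0256,-0.0317],[-1.54,1.21,-0.57],0]
    - [[0.0073,-0.0256,-0.0317],[-1.54,1.21,-0.57],0]
    - [[0.0073,-0.0256,-0.0317],[-1.54,1.21,-0.57],0]

```text
t: 15.0
tcp_pos: [0.5496, -0.1576, 0.1997]
ee_rot: [-2.306, -2.132, 0.002]
force: [0.3, 0.2, -0.1]
gripper_width: 0.412
finger_force: 40.8
```

>>> drive_tool:
  targets:
    - [[0,0,0],[0,0,0],0]
    - [[0,0,0],[0,0,0],0]

```text
t: 15.17
tcp_pos: [0.5497, -0.1568, 0.1994]
ee_rot: [-2.308, -2.129, -0.001]
force: [0.8, 0.7, -1.3]
gripper_width: 0.413
finger_force: 40.9
```

```bash
python3 pad.py .13
python3 - <<'E'
from pl import *
A=cur();p=viewer.camera_params("wrist");im=viewer.snapshot("wrist")[:,:,::-1]
np.savez("w4.npz",A=A,rvec=p["rvec"],tvec=p["tvec"],intrinsics=p["intrinsics"],k1=p["k1"])
cv2.imwrite("pics/w4.png",im)
P=np.array([.55,-.156,.006]);c,s=np.cos(-.079),np.sin(-.079)
print(proj("wrist",[P+[c*a-s*b,s*a+c*b,0] for a in(-.043,.043) for b in(-.043,.043)],p).round(0).tolist())
E
```

```text
15.1667 [-3.830e-01  4.530e-01  1.519e+00  1.000e-03  1.171e+00 -3.030e-01] [ 0.5497 -0.1568  0.1994] 0.41337417771094587 40.863327383995056
[-0.00055996 -0.00132837 -0.00146148]
1 ([-0.0006, -0.0013, -0.0015], [0.07, 0.02, 6.94])
20 ([-0.0, -0.0001, -0.0001], [0.0, 0.0, 0.35])
24 ([-0.0, -0.0001, -0.0001], [0.0, 0.0, 0.29])
[[283.0, 202.0], [280.0, 133.0], [351.0, 202.0], [354.0, 133.0]]
```

View pics/w4.png

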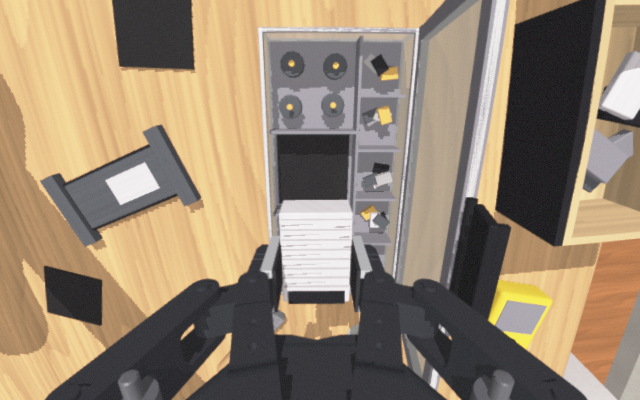

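The view shows the module gripped straight, with its fins and strip up. The pad is at columns 278-350 with its far edge at row 136, 3 px from prediction, so I'll shift by -3 mm in x and y and lower.

>>> drive_tool:
  targets:
    - [[0,0,0],[-0.03,-0.03,1.6],0]
    - [[0,0,0],[-0.03,-0.03,1.6],0]
    - [[0,0,0],[-0.03,-0.03,1.6],0]
    - [[0,0,0],[-0.03,-0.03,1.6],0]
    - [[0,0,0],[-0.03,-0.03,1.6],0]
    - [[0,0,0],[-0.03,-0.03,1.6],0]
    - [[0,0,0],[-0.03,-0.03,1.6],0]
    - [[0,0,0],[-0.03,-0.03,1.6],0]
    - [[0,0,0],[-0.03,-0.03,1.6],0]
    - [[0,0,0],[-0.03,-0.03,1.6],0]
    - [[0,0,0],[0,0,1],0]
    - [[0,0,0],[0,0,0.4],0]
    - [[0,0,0],[0,0,0],0]
    - [[0,0,0],[0,0,0],0]

```text
t: 16.38
tcp_pos: [0.5463, -0.159, 0.0259]
ee_rot: [-2.307, -2.13, -0.001]
force: [-0.4, 0.6, -0.4]
gripper_width: 0.41
finger_force: 40.9
```

>>> drive_tool:
  targets:
    - [[0,0,0],[0,0,0.2],0]
    - [[0,0,0],[0,0,0.2],0]
    - [[0,0,0],[0,0,0.1],0]
    - [[0,0,0],[0,0,0.1],0]
    - [[0,0,0],[0,0,0],0]

```text
t: 16.8
tcp_pos: [0.5462, -0.1591, 0.0194]
ee_rot: [-2.307, -2.13, -0.001]
force: [-0.1, -0.3, -1.3]
gripper_width: 0.414
finger_force: 40.9
```

>>> drive_tool:
  targets:
    - [[0,0,0],[0,0,0.2],0]
    - [[0,0,0],[0,0,0.2],0]
    - [[0,0,0],[0,0,0.2],0]
    - [[0,0,0],[0,0,0.1],0]
    - [[0,0,0],[0,0,0],0]

```text
t: 17.22
tcp_pos: [0.5461, -0.159, 0.0121]
ee_rot: [-2.307, -2.13, -0.0]
force: [0.4, -0.8, -1.1]
gripper_width: 0.413
finger_force: 40.9
```

>>> drive_tool:
  targets:
    - [[0,0,0],[0,0,0.1],0]
    - [[0,0,0],[0,0,0.1],0]
    - [[0,0,0],[0,0,0],0]
    - [[0,0,0],[0,0,0],0]

```text
t: 17.55
tcp_pos: [0.5462, -0.1591, 0.0104]
ee_rot: [-2.307, -2.13, -0.001]
force: [-0.5, 0.3, -1.7]
gripper_width: 0.41
finger_force: 40.9
```

>>> drive_tool:
  targets:
    - [[0,0,0],[0,0,0.1],0]
    - [[0,0,0],[0,0,0],0]
    - [[0,0,0],[0,0,0.1],0]
    - [[0,0,0],[0,0,0],0]
    - [[0,0,0],[0,0,0],0]

```text
t: 17.97
tcp_pos: [0.5464, -0.1591, 0.0094]
ee_rot: [-2.308, -2.131, -0.001]
force: [-5.7, 1.5, 19.7]
gripper_width: 0.406
finger_force: 43.3
```

It has made contact on the pad. I'll open partway, enough to clear the bay walls, and withdraw.

>>> drive_tool:
  targets:
    - [[0,0,0],[0,0,-0.1],0]
    - [[0,0,0],[0,0,0],0.55]
    - [[0,0,0],[0,0,0],0.55]
    - [[0,0,0],[0,0,0],0.55]
    - [[0,0,0],[0,0,0],0.55]
    - [[0,0,0],[0,0,0],0.55]
    - [[0,0,0],[0,0,-0.5],0.55]
    - [[0,0,0],[0,0,-1],0.55]
    - [[0,0,0],[0,0,-1.5],0.55]
    - [[0,0,0],[0,0,-2],0.55]
    - [[0,0,0],[0,0,-2.5],0.55]
    - [[0,0,0],[0,0,-2.5],0.55]
    - [[0,0,0],[0,0,-2.5],0.55]
    - [[0,0,0],[0,0,-2.5],0.55]
    - [[0,0,0],[0,0,-2.5],0.55]
    - [[0,0,0],[0,0,-2.5],0.55]
    - [[0,0,0],[0,0,0],0.3]

```text
t: 19.38
tcp_pos: [0.5482, -0.1601, 0.2151]
ee_rot: [2.304, 2.127, 0.006]
force: [0.6, 0.4, 1.0]
gripper_width: 0.423
finger_force: 0.0
```

Run:
```python
from pl import *
s=env.state();A=cur();print(s["t"],s["joint_positions"].round(3),A.round(3).tolist())
a=viewer.snapshot("wrist")[:,:,::-1];b=viewer.snapshot("scene")[:,:,::-1]
b=cv2.resize(b[130:270,160:320],None,fx=2.5,fy=2.5,interpolation=cv2.INTER_CUBIC);a=a[90:400,200:560]
o=np.zeros((360,a.shape[1]+b.shape[1],3),np.uint8);o[:a.shape[0],:a.shape[1]]=a;o[:b.shape[0],a.shape[1]:]=b
cv2.imwrite("pics/p5.png",o)
```

```text
19.3833 [-3.890e-01  4.310e-01  1.507e+00  1.000e-03  1.196e+00 -3.100e-01] [[0.08, 0.997, 0.006, 0.548], [0.997, -0.08, -0.002, -0.16], [-0.001, 0.006, -1.0, 0.215], [0.0, 0.0, 0.0, 1.0]]
```

View pics/p5.png

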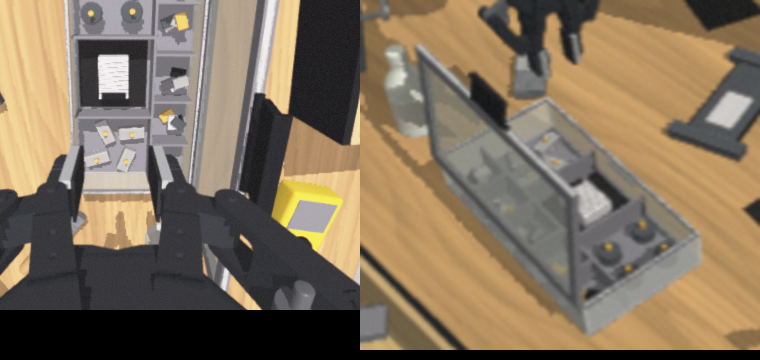

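The module lies flat and centred on the pad, and the lid is still upright. Now I'll shut the fingers and go over the lid beside the clasp, at box y +90 mm, then down behind it.

>>> drive_tool:
  targets:
    - [[0,0,0],[1.8,0,-1.1],0]
    - [[0,0,0],[1.8,0,-1.1],0]
    - [[0,0,0],[1.8,0,-1.1],0]
    - [[0,0,0],[1.8,0,-1.1],0]
    - [[0,0,0],[1.8,0,-1.1],0]
    - [[0,0,0],[0,2.4,0],0]
    - [[0,0,0],[0,2.4,0],0]
    - [[0,0,0],[0,2.4,0],0]
    - [[0,0,0],[0,2.4,0],0]
    - [[0,0,0],[0,2.4,0],0]
    - [[0,0,0],[0,2.4,0],0]
    - [[0,0,0],[0,0,0],0]
    - [[0,0,0],[0,0,0],0]

```text
t: 20.57
tcp_pos: [0.6972, -0.0811, 0.2627]
ee_rot: [-2.306, -2.129, 0.001]
force: [0.0, -0.1, -0.1]
gripper_width: 0.0
finger_force: 0.0
```

```bash
cat > loc.py <<'E'
from pl import *
def loc(p):
    c,s=np.cos(-.079),np.sin(-.079);d=np.array(p)-[.572,-.161,0];return np.array([c*d[0]+s*d[1],-s*d[0]+c*d[1],d[2]])
if __name__=="__main__":
    s=env.state();A=cur();print(s["t"],"loc",loc(A[:3,3]).round(4),"turn to square",end=" ")
    az=np.pi/2-.079; x=np.array([np.cos(az),np.sin(az),0]);z=np.array([0,0,-1.]);R=np.c_[x,np.cross(z,x),z]
    print(Rn.from_matrix(A[:3,:3].T@R).as_rotvec().round(4),s["force"].round(1),s["gripper_width"].round(2),s["joint_positions"].round(2))
E
python3 loc.py
```

```text
20.5667 loc [0.1185 0.0896 0.2627] turn to square Traceback (most recent call last):
  File "loc.py", line 7, in <module>
    print(Rn.from_matrix(A[:3,:3].T@R).as_rotvec().round(4),s["force"].round(1),s["gripper_width"].round(2),s["joint_positions"].round(2))
                                                                                ^^^^^^^^^^^^^^^^^^^^^^^^
AttributeError: 'float' object has no attribute 'round'
```

>>> drive_tool:
  targets:
    - [[0,0,0],[0,0,1.74],0]
    - [[0,0,0],[0,0,1.74],0]
    - [[0,0,0],[0,0,1.74],0]
    - [[0,0,0],[0,0,1.74],0]
    - [[0,0,0],[0,0,1.74],0]
    - [[0,0,0],[0,-1,0],0]
    - [[0,0,0],[0,-1,0],0]
    - [[0,0,0],[0,-1,0],0]
    - [[0,0,0],[0,-0.5,0],0]
    - [[0,0,0],[0,0,0],0]

```text
t: 21.4
tcp_pos: [0.6606, -0.0781, 0.1775]
ee_rot: [-2.307, -2.129, 0.001]
force: [0.9, 0.7, 0.1]
gripper_width: -0.0
finger_force: 0.0
```

```bash
sed -i 's/s\["gripper_width"\].round(2)/s["gripper_width"]/' loc.py; python3 loc.py
python3 - <<'E'
import numpy as np
th=np.arange(1.46,.05,-.1);s,t,h=.125,.006,.0145
X=.075-s*np.cos(th)+t*np.sin(th)+h;Z=.0505+s*np.sin(th)+t*np.cos(th)
for a,b,c,d,e in zip(th[1:],X[1:],Z[1:],np.diff(X),np.diff(Z)):print(a.round(2),b.round(3),c.round(3),(d*100).round(2),(-e*100).round(2))
E
```

```text
21.4 loc [0.0817 0.0896 0.1775] turn to square [-0.002  -0.0013 -0.0009] [0.9 0.7 0.1] -0.0002798602621919773 [-0.21  0.6   1.3   0.    1.24 -0.13]
1.36 0.069 0.174 -1.24 0.14
1.26 0.057 0.171 -1.22 0.26
1.16 0.045 0.167 -1.19 0.38
1.06 0.034 0.162 -1.15 0.5
0.96 0.023 0.156 -1.09 0.61
0.86 0.012 0.149 -1.02 0.72
0.76 0.003 0.141 -0.95 0.82
0.66 -0.006 0.132 -0.86 0.91
0.56 -0.013 0.122 -0.76 0.99
0.46 -0.02 0.111 -0.66 1.06
0.36 -0.025 0.1 -0.55 1.12
0.26 -0.03 0.088 -0.44 1.17
0.16 -0.033 0.076 -0.32 1.21
0.06 -0.035 0.064 -0.2 1.24
```

>>> drive_tool:
  targets:
    - [[0,0,0],[0,-1.24,0.14],0]
    - [[0,0,0],[0,-1.22,0.26],0]
    - [[0,0,0],[0,-1.19,0.38],0]
    - [[0,0,0],[0,-1.15,0.5],0]
    - [[0,0,0],[0,-1.09,0.61],0]

```text
t: 21.82
tcp_pos: [0.6034, -0.0736, 0.159]
ee_rot: [-2.308, -2.131, -0.002]
force: [0.4, 0.3, 1.7]
gripper_width: -0.001
finger_force: 0.7
```

```bash
python3 loc.py
```

```text
21.8167 loc [0.0244 0.0896 0.159 ] turn to square [ 0.0006 -0.0011 -0.0008] [0.4 0.3 1.7] -0.0009349045674490794 [-0.22  0.54  1.47  0.    1.12 -0.14]
```

>>> drive_tool:
  targets:
    - [[0,0,0],[0,-1.02,0.72],0]
    - [[0,0,0],[0,-0.95,0.82],0]
    - [[0,0,0],[0,-0.86,0.91],0]
    - [[0,0,0],[0,-0.76,0.99],0]
    - [[0,0,0],[0,-0.66,1.06],0]
    - [[0,0,0],[0,-0.55,1.12],0]
    - [[0,0,0],[0,-0.44,1.17],0]
    - [[0,0,0],[0,0,0],0]

```text
t: 22.48
tcp_pos: [0.5495, -0.069, 0.0891]
ee_rot: [-2.305, -2.128, 0.002]
force: [-1.3, -0.2, -1.2]
gripper_width: -0.001
finger_force: 0.0
```

Run:
```python
from loc import *
s=env.state();print(s["t"],loc(s["tcp_pos"]),s["force"])
b=viewer.snapshot("scene")[:,:,::-1]
cv2.imwrite("pics/p6.png",cv2.resize(b[130:270,160:320],None,fx=3,fy=3,interpolation=cv2.INTER_CUBIC))
```

```text
22.4833 [-0.029667    0.08995864  0.08912551] [-1.33087195 -0.21939456 -1.23385189]
```

View pics/p6.png

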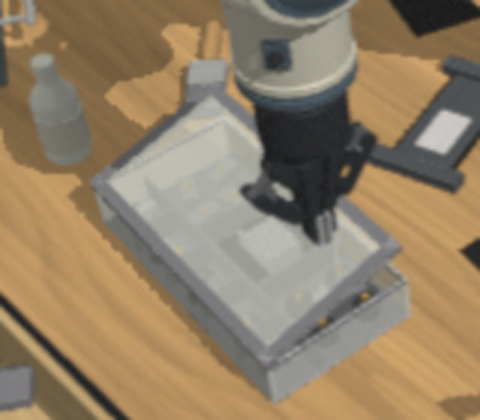

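The lid has followed to about 0.25 rad. I'll finish shutting it with small steps.

>>> drive_tool:
  targets:
    - [[0,0,0],[0,-0.32,1.2],0]
    - [[0,0,0],[0,-0.2,1.2],0]
    - [[0,0,0],[0,0,0.3],0]
    - [[0,0,0],[0,0,0.3],0]
    - [[0,0,0],[0,0,0.2],0]
    - [[0,0,0],[0,0,0],0]
    - [[0,0,0],[0,0,0],0]

```text
t: 23.12
tcp_pos: [0.5465, -0.0689, 0.0592]
ee_rot: [-2.308, -2.131, -0.001]
force: [0.3, -0.5, 0.6]
gripper_width: 0.002
finger_force: 0.0
```

>>> drive_tool:
  targets:
    - [[0,0,0],[0,0,0.1],0]
    - [[0,0,0],[0,0,0.1],0]
    - [[0,0,0],[0,0,0.1],0]
    - [[0,0,0],[0,0,0.1],0]
    - [[0,0,0],[0,0,0],0]
    - [[0,0,0],[0,0,0],0]

```text
t: 23.62
tcp_pos: [0.5464, -0.0689, 0.0562]
ee_rot: [2.308, 2.131, 0.002]
force: [-6.7, 0.9, 29.0]
gripper_width: -0.003
finger_force: 14.3
```

Contact at 29 N with z = 0.056, so the lid is shut. I'll lift, go in front of and above the clasp (box y 0, x -0.11), and check.

>>> drive_tool:
  targets:
    - [[0,0,0],[0,0,-0.1],0]
    - [[0,0,0],[0,0,-0.3],0]
    - [[0,0,0],[0,0,-1.5],0]
    - [[0,0,0],[0,0,-2.5],0]
    - [[0,0,0],[-1.5,-1.28,0],0]
    - [[0,0,0],[-1.5,-1.28,0],0]
    - [[0,0,0],[-1.5,-1.28,0],0]
    - [[0,0,0],[-1.5,-1.28,0],0]
    - [[0,0,0],[-1.5,-1.28,0],0]
    - [[0,0,0],[-1.5,-1.28,0],0]
    - [[0,0,0],[0,0,0],0]
    - [[0,0,0],[0,0,0],0]

```text
t: 24.62
tcp_pos: [0.4619, -0.153, 0.0988]
ee_rot: [-2.309, -2.128, -0.001]
force: [0.6, 0.7, 0.4]
gripper_width: 0.001
finger_force: 0.0
```

Run:
```python
from loc import *
s=env.state();print(s["t"],loc(s["tcp_pos"]),s["force"])
b=viewer.snapshot("scene")[:,:,::-1];a=viewer.snapshot("wrist")[80:400,180:560,::-1]
b=cv2.resize(b[130:270,170:310],None,fx=2.5,fy=2.5,interpolation=cv2.INTER_CUBIC)
o=np.zeros((350,730,3),np.uint8);o[:320,:380]=a;o[:,380:]=b
cv2.imwrite("pics/p7.png",o)
```

```text
24.6167 [-0.11040196 -0.00073595  0.0988221 ] [0.60740423 0.69662311 0.42911973]
```

View pics/p7.png

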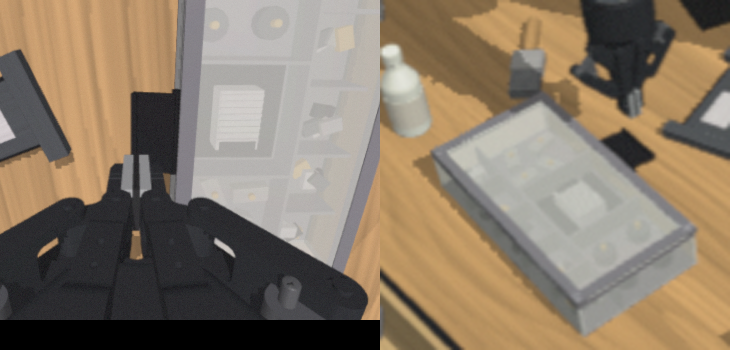

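The lid is shut over the module and the clasp sticks out under the fingers. That was my 11th picture, one over the limit of 10, so I'll finish on force and pose alone. Pressing the clasp down now.

>>> drive_tool:
  targets:
    - [[0,0,0],[0,0,1.2],0]
    - [[0,0,0],[0,0,1.2],0]
    - [[0,0,0],[0,0,0.8],0]
    - [[0,0,0],[0,0,0.8],0]
    - [[0,0,0],[0,0,0.8],0]
    - [[0,0,0],[0,0,0.8],0]
    - [[0,0,0],[0,0,0.7],0]
    - [[0,0,0],[0,0,0.6],0]
    - [[0,0,0],[0,0,0],0]

```text
t: 25.47
tcp_pos: [0.4617, -0.1521, 0.0286]
ee_rot: [-2.306, -2.129, 0.0]
force: [-0.1, 0.5, 0.0]
gripper_width: -0.001
finger_force: 0.0
```

>>> drive_tool:
  targets:
    - [[0,0,0],[0,0.3,0],0]
    - [[0,0,0],[0,0.3,0],0]
    - [[0,0,0],[0,0.2,0],0]
    - [[0,0,0],[0,0.2,0],0]
    - [[0,0,0],[0,0,0],0]

```text
t: 25.88
tcp_pos: [0.4703, -0.1528, 0.0295]
ee_rot: [-2.304, -2.128, 0.003]
force: [-13.7, -4.7, 0.3]
gripper_width: 0.004
finger_force: 6.8
```

Resisted at 14 N, but the wider part of the finger may be touching higher up. I'll back off, tilt so the tip leads, and press at the flap's tip.

>>> drive_tool:
  targets:
    - [[0,0,0],[0,-0.6,0],0]
    - [[0,0,0],[0,-0.4,0.3],0]
    - [[-0.12,0,0],[0,0,0],0]
    - [[-0.12,0,0],[0,0,0],0]
    - [[0,0,0],[0,0.4,0],0]
    - [[0,0,0],[0,0.4,0],0]
    - [[0,0,0],[0,0.2,0],0]
    - [[0,0,0],[0,0.1,0],0]
    - [[0,0,0],[0,0,0],0]

```text
t: 26.63
tcp_pos: [0.4736, -0.1492, 0.0274]
ee_rot: [2.206, 2.045, 0.205]
force: [-18.0, -10.6, -0.8]
gripper_width: 0.002
finger_force: 8.8
```

```bash
python3 loc.py
```

```text
26.6333 loc [-0.099   0.004   0.0274] turn to square [ 0.185  -0.0144  0.0032] [-18.  -10.6  -0.8] 0.0021100005360024025 [-0.48  0.6   2.    0.23  0.38 -0.62]
```

>>> drive_tool:
  targets:
    - [[0,0,0],[0,-0.8,0],0]
    - [[0,0,0],[0,-1.2,0],0]
    - [[0.12,0,0],[0,-1,0],0]
    - [[0.06,0,0],[0,-1,-1],0]
    - [[0,0,0],[0,-1,-2.5],0]
    - [[0,0,0],[0,-1,-3],0]
    - [[0,0,0],[0,0,-3],0]
    - [[0,0,0],[0,0,-3],0]
    - [[0,0,0],[0,0,-3],0]
    - [[0,0,0],[0,0,0],0]
    - [[0,0,0],[0,0,0],0]

```text
t: 27.55
tcp_pos: [0.4137, -0.1475, 0.1775]
ee_rot: [2.29, 2.126, 0.054]
force: [0.6, 0.3, -1.5]
gripper_width: 0.001
finger_force: 0.0
```

```bash
python3 loc.py
python3 - <<'E'
from loc import *
p=viewer.camera_params("wrist");g=cv2.cvtColor(viewer.snapshot("wrist"),cv2.COLOR_RGB2GRAY);cv2.imwrite("pics/p8.png",g)
c,s=np.cos(-.079),np.sin(-.079);w=lambda L:[.572+c*L[0]-s*L[1],-.161+s*L[0]+c*L[1],L[2]]
for y in(-.02,0,.02):
    # across x from the lid to the table in front, sampled at height of flap tip
    px=proj("wrist",[w([x,y,.03]) for x in np.arange(-.12,-.07,.0025)],p)
    print(y,[int(g[int(round(v)),int(round(u))]) if 0<=u<640 and 0<=v<400 else -1 for u,v in px],px[0].round(),px[-1].round())
for th in(0,.15,.4,1.57): print(th,proj("wrist",[w([-.081-.03*np.sin(th)-.0025,0,.0535-.03*np.cos(th)])],p).round(0))
E
```

```text
27.55 loc [-0.1589  0.001   0.1775] turn to square [ 0.0356 -0.0139  0.0046] [ 0.6  0.3 -1.5] 0.0008070530199758145 [-0.5   0.3   1.88  0.03  0.94 -0.44]
-0.02 [167, 161, 150, 154, 151, 151, 159, 160, 150, 160, 94, 38, 28, 27, 24, 36, 38, 35, 41, 57] [348. 199.] [390. 199.]
0 [166, 150, 153, 151, 144, 159, 175, 168, 165, 164, 95, 41, 26, 28, 33, 37, 42, 29, 40, 84] [348. 182.] [392. 182.]
0.02 [154, 148, 149, 154, 165, 171, 168, 160, 167, 159, 148, 40, 35, 31, 24, 26, 44, 38, 39, 51] [349. 163.] [393. 163.]
0 [[380. 180.]]
0.15 [[376. 180.]]
0.4 [[370. 181.]]
1.57 [[358. 188.]]
```

Run:
```python
from loc import *
p=viewer.camera_params("wrist");g=cv2.imread("pics/p8.png",0)
c,s=np.cos(-.079),np.sin(-.079);w=lambda L:[.572+c*L[0]-s*L[1],-.161+s*L[0]+c*L[1],L[2]]
for th in(0,.15,.3,.45):
    d=np.array([-np.sin(th),-np.cos(th)]);n=np.array([-np.cos(th),np.sin(th)]);P=np.array([-.081,.0535])
    print(th,[proj("wrist",[w([q[0],0,q[1]])],p).round(1).tolist()[0][0] for q in(P+n*.0025+d*.03,P-n*.0025+d*.03,P+n*.0025,P+[0,.003])])
print("lid edge",proj("wrist",[w([-.078,y,.0565]) for y in(0,.06)],p).round(1),"wall",proj("wrist",[w([-.075,.06,z]) for z in(0,.05)],p).round(1))
print(g[182,362:410].tolist());r=int(proj("wrist",[w([-.078,.06,.03])],p)[0][1]);print(r,g[r,362:410].tolist())
```

```text
0 [381.6, 386.1, 389.3, 392.7]
0.15 [377.7, 382.0, 389.4, 392.7]
0.3 [374.2, 378.2, 389.6, 392.7]
0.45 [370.9, 374.5, 389.9, 392.7]
lid edge [[395.6 189.5]
 [401.1 127.4]] wall [[387.4 123.9]
 [401.9 126.9]]
[175, 173, 168, 164, 164, 165, 168, 164, 125, 95, 54, 34, 41, 39, 26, 31, 28, 27, 33, 20, 21, 37, 44, 42, 34, 29, 36, 40, 40, 44, 84, 118, 137, 135, 137, 136, 134, 136, 138, 135, 136, 137, 141, 160, 171, 171, 178, 189]
125 [168, 166, 161, 159, 165, 159, 162, 157, 152, 151, 154, 155, 157, 155, 151, 147, 151, 143, 150, 153, 163, 160, 125, 127, 131, 126, 123, 122, 123, 116, 121, 119, 117, 114, 93, 88, 111, 134, 137, 133, 135, 138, 137, 135, 136, 135, 138, 139]
```

At row 182 the black flap spans columns 371-391, about 0.35 rad open, so it isn't flat: the finger's thick upper part met the lid edge. I'll turn the tool 90° so the straight 22 mm side of the fingers faces the flap, and press again.

>>> drive_tool:
  targets:
    - [[0.036,-0.014,0.005],[0,0,0],0]
    - [[0,0,0.121],[0,0,0],0]
    - [[0,0,0.121],[0,0,0],0]
    - [[0,0,0.121],[0,0,0],0]
    - [[0,0,0.121],[0,0,0],0]
    - [[0,0,0.121],[0,0,0],0]
    - [[0,0,0.121],[0,0,0],0]
    - [[0,0,0.121],[0,0,0],0]
    - [[0,0,0.121],[0,0,0],0]
    - [[0,0,0.121],[0,0,0],0]
    - [[0,0,0.121],[0,0,0],0]
    - [[0,0,0.121],[0,0,0],0]
    - [[0,0,0.121],[0,0,0],0]
    - [[0,0,0.121],[0,0,0],0]
    - [[0,0,0],[0,0,0],0]
    - [[0,0,0],[0,0,0],0]

```text
t: 28.93
tcp_pos: [0.412, -0.1461, 0.1747]
ee_rot: [-3.135, 0.12, 0.008]
force: [0.1, 0.4, -0.9]
gripper_width: 0.004
finger_force: 0.0
```

```bash
python3 loc.py
```

```text
28.9333 loc [-0.1607  0.0022  0.1747] turn to square [-7.3000e-03  1.2000e-03 -1.5686e+00] [ 0.1  0.4 -0.9] 0.004349195652042546 [-0.48  0.31  1.86  0.    0.98  1.17]
```

>>> drive_tool:
  targets:
    - [[0,0,0],[0.35,0.02,1.46],0]
    - [[0,0,0],[0.35,0.02,1.46],0]
    - [[0,0,0],[0.35,0.02,1.46],0]
    - [[0,0,0],[0.35,0.02,1.46],0]
    - [[0,0,0],[0.35,0.02,1.46],0]
    - [[0,0,0],[0.35,0.02,1.46],0]
    - [[0,0,0],[0.35,0.02,1.46],0]
    - [[0,0,0],[0.35,0.02,1.46],0]
    - [[0,0,0],[0.35,0.02,1.46],0]
    - [[0,0,0],[0.35,0.02,1.46],0]
    - [[0,0.08,0],[0,0,0],0]
    - [[0,0,0],[0,0,0],0]

```text
t: 29.93
tcp_pos: [0.4446, -0.1495, 0.0281]
ee_rot: [-3.135, 0.12, -0.12]
force: [-0.8, 0.6, 0.4]
gripper_width: 0.002
finger_force: 0.0
```

>>> drive_tool:
  targets:
    - [[0,0,0],[0.5,0,0],0]
    - [[0,0,0],[0.5,0,0],0]
    - [[0,0,0],[0.5,0,0],0]
    - [[0,0,0],[0.4,0,0],0]
    - [[0,0,0],[0.3,0,0],0]
    - [[0,0,0],[0,0,0],0]

```text
t: 30.43
tcp_pos: [0.4695, -0.1522, 0.0313]
ee_rot: [-3.136, 0.125, -0.122]
force: [-0.0, 0.2, -0.1]
gripper_width: 0.001
finger_force: 0.0
```

```bash
python3 loc.py
```

```text
30.4333 loc [-0.1029  0.0006  0.0313] turn to square [ 0.0581 -0.0636 -1.5708] [-0.   0.2 -0.1] 0.0008667476650089975 [-0.46  0.6   1.92  0.06  0.55  1.14]
```

>>> drive_tool:
  targets:
    - [[0,0,0],[0.2,0,0.2],0]
    - [[0,0,0],[0.2,0,0.2],0]
    - [[0,0,0],[0.1,0,0],0]
    - [[0,0,0],[0,0,0],0]

```text
t: 30.77
tcp_pos: [0.4732, -0.1523, 0.0271]
ee_rot: [-3.135, 0.126, -0.119]
force: [-0.2, -0.1, -0.8]
gripper_width: 0.004
finger_force: 0.6
```

```bash
python3 loc.py
```

```text
30.7667 loc [-0.0991  0.0009  0.0271] turn to square [ 0.0559 -0.0627 -1.5713] [-0.2 -0.1 -0.8] 0.003760835291682419 [-0.45  0.62  1.91  0.06  0.54  1.15]
```

>>> drive_tool:
  targets:
    - [[0,0,0],[0.2,0,0],0]
    - [[0,0,0],[0.2,0,0],0]
    - [[0,0,0],[0.1,0,0],0]
    - [[0,0,0],[0,0,0],0]

```text
t: 31.1
tcp_pos: [0.4741, -0.1518, 0.0269]
ee_rot: [-3.134, 0.125, -0.107]
force: [-24.6, -10.1, 5.6]
gripper_width: 0.001
finger_force: 12.2
```

Stopped hard at the expected depth. I'll back off, turn back, and measure the flap again.

>>> drive_tool:
  targets:
    - [[0,0,0],[-0.4,0,0],0]
    - [[0,0,0],[-1.2,0,0],0]
    - [[0,-0.063,0],[-1.4,0,0],0]
    - [[0,0,0],[-1,0,-2],0]
    - [[0,0,0],[-1,0,-2.5],0]
    - [[0,0,0],[-1,0,-3],0]
    - [[0,0,0],[0,0,-3],0]
    - [[0,0,0],[0,0,-3],0]
    - [[0,0,0],[0,0,-1.5],0]

```text
t: 31.85
tcp_pos: [0.4175, -0.1489, 0.1783]
ee_rot: [-3.137, 0.126, -0.027]
force: [0.5, 0.3, -1.3]
gripper_width: 0.001
finger_force: 0.0
```

>>> drive_tool:
  targets:
    - [[0,0,-0.121],[0,0,0],0]
    - [[0,0,-0.121],[0,0,0],0]
    - [[0,0,-0.121],[0,0,0],0]
    - [[0,0,-0.121],[0,0,0],0]
    - [[0,0,-0.121],[0,0,0],0]
    - [[0,0,-0.121],[0,0,0],0]
    - [[0,0,-0.121],[0,0,0],0]
    - [[0,0,-0.121],[0,0,0],0]
    - [[0,0,-0.121],[0,0,0],0]
    - [[0,0,-0.121],[0,0,0],0]
    - [[0,0,-0.121],[0,0,0],0]
    - [[0,0,-0.121],[0,0,0],0]
    - [[0,0,-0.121],[0,0,0],0]
    - [[0,0,0],[0,0,0],0]
    - [[0,0,0],[0,0,0],0]

```text
t: 33.1
tcp_pos: [0.4168, -0.1485, 0.1752]
ee_rot: [2.305, 2.123, 0.019]
force: [-0.3, 0.5, -0.2]
gripper_width: 0.001
finger_force: 0.0
```

```bash
python3 loc.py
cat > clasp.py <<'E'
from loc import *
p=viewer.camera_params("wrist");g=cv2.cvtColor(viewer.snapshot("wrist"),cv2.COLOR_RGB2GRAY)
c,s=np.cos(-.079),np.sin(-.079);w=lambda L:[.572+c*L[0]-s*L[1],-.161+s*L[0]+c*L[1],L[2]]
for th in(0,.15,.3,.45):
    d=np.array([-np.sin(th),-np.cos(th)]);n=np.array([-np.cos(th),np.sin(th)]);P=np.array([-.081,.0535])
    print(th,[proj("wrist",[w([q[0],0,q[1]])],p).round(1).tolist()[0] for q in(P+n*.0025+d*.03,P+n*.0025,P+[0,.003])])
print("lid edge",proj("wrist",[w([-.078,y,.0565]) for y in(0,.06)],p).round(1),"wall",proj("wrist",[w([-.075,.06,z]) for z in(0,.05)],p).round(1))
u,r=proj("wrist",[w([-.081,0,.035])],p)[0].round().astype(int);print(r,u-20,g[r,u-20:u+25].tolist())
r=int(proj("wrist",[w([-.078,.06,.03])],p)[0][1]);print(r,u-20,g[r,u-20:u+25].tolist())
E
python3 clasp.py
```

```text
33.1 loc [-0.1557  0.0002  0.1752] turn to square [ 0.0138 -0.004  -0.0031] [-0.3  0.5 -0.2] 0.0014717400840620948 [-0.48  0.31  1.86  0.01  0.96 -0.41]
0 [[381.5, 178.5], [388.7, 186.3], [392.1, 187.1]]
0.15 [[377.6, 178.7], [388.8, 186.4], [392.1, 187.1]]
0.3 [[373.9, 179.1], [389.0, 186.5], [392.1, 187.1]]
0.45 [[370.6, 179.6], [389.3, 186.6], [392.1, 187.1]]
lid edge [[395.1 187.1]
 [400.2 124.1]] wall [[387.6 120.5]
 [401.3 123.6]]
181 366 [168, 163, 164, 165, 164, 127, 91, 52, 40, 38, 34, 25, 19, 18, 25, 21, 23, 37, 39, 41, 33, 41, 39, 39, 41, 40, 74, 109, 136, 138, 136, 136, 136, 136, 135, 139, 133, 135, 139, 147, 173, 176, 173, 177, 176]
122 366 [161, 163, 163, 160, 160, 155, 149, 155, 154, 157, 158, 153, 150, 147, 142, 145, 152, 156, 164, 152, 116, 128, 125, 124, 120, 119, 118, 119, 116, 113, 102, 111, 116, 135, 135, 135, 138, 137, 138, 137, 137, 136, 136, 137, 143]
```

```bash
cat > iou.py <<'E'
from loc import *
import itertools
p=viewer.camera_params("wrist");im=viewer.snapshot("wrist");g=cv2.cvtColor(im,cv2.COLOR_RGB2GRAY)
c,s=np.cos(-.079),np.sin(-.079);w=lambda L:[.572+c*L[0]-s*L[1],-.161+s*L[0]+c*L[1],L[2]]
m=(g[130:240,355:405]<65).astype(np.uint8)
best=[]
for th in np.arange(0,.8,.05):
  for du in range(-8,3):
    for L in(.03,):
      d=np.array([-np.sin(th),-np.cos(th)]);n=np.array([-np.cos(th),np.sin(th)]);P=np.array([-.081,.0535])
      pts=[w([*(P+a*n+b*d)[:1],y,(P+a*n+b*d)[1]]) for a in(-.0025,.0025) for b in(0,L) for y in(-.03,.03)]
      h=cv2.convexHull((proj("wrist",pts,p)+[du-355,-130]).round().astype(np.int32));k=np.zeros_like(m);cv2.fillConvexPoly(k,h,1)
      best.append(((m&k).sum()/(m|k).sum(),round(th,2),du))
print(sorted(best)[::-1][:6])
for t in(0,.15,.3,.45):print(t,max(b for b in best if abs(b[1]-t)<.01))
for r in range(0,110,4):print(r+130,"".join("#" if v<30 else "+" if v<65 else "-" if v<110 else "." for v in g[r+130,355:405]))
E
python3 iou.py
```

```text
[(np.float64(0.9123841617523167), np.float64(0.25), -2), (np.float64(0.905254091300603), np.float64(0.2), -3), (np.float64(0.8873720136518771), np.float64(0.2), -2), (np.float64(0.8797909407665505), np.float64(0.15), -3), (np.float64(0.8652423993426458), np.float64(0.25), -3), (np.float64(0.861878453038674), np.float64(0.3), -1)]
0 (np.float64(0.7074468085106383), np.float64(0.0), -3)
0.15 (np.float64(0.8797909407665505), np.float64(0.15), -3)
0.3 (np.float64(0.861878453038674), np.float64(0.3), -1)
0.45 (np.float64(0.7384510869565217), np.float64(0.45), 2)
130 .......................................---........
134 ..............................-.........-.........
138 .....................................----.........
142 ....................................------........
146 .............................-......-----.........
150 ....................-++++++++-.....-----..........
154 ...................-++++#++###+++++++++--.........
158 ...................-++++####+#++++#++++-..........
162 ...................-++++#+###++++++++++-..........
166 ...................-++++####+++++++++
[... 303 characters left out ...]
.......-++++#+###++++++++++-............
194 .................+++++#+###+++++++++-.............
198 .................++++######+++++++++-.............
202 ...............--+++##++##++++++++++-.............
206 ...............-----.-+###+++++++++-..............
210 ................---..----++++++++++-..............
214 ...............------.-.-...-+++++--..............
218 ..................-------.......---...............
222 ...................-----.........--...............
226 ....................----........---...............
230 ....................----........--................
234 ....................----........--................
238 ......................-........--.................
```

The fit gives about 0.2 rad, which is borderline against the 0.15 limit. I'll press once more with a clear tilt so only the fingertip touches the flap's end.

>>> drive_tool:
  targets:
    - [[-0.12,0,0],[0,0,0],0]
    - [[-0.12,0,0],[0,0,0],0]
    - [[-0.12,0,0],[0,0,0],0]
    - [[0,0,0],[0,-0.17,1.53],0]
    - [[0,0,0],[0,-0.17,1.53],0]
    - [[0,0,0],[0,-0.17,1.53],0]
    - [[0,0,0],[0,-0.17,1.53],0]
    - [[0,0,0],[0,-0.17,1.53],0]
    - [[0,0,0],[0,-0.17,1.53],0]
    - [[0,0,0],[0,-0.17,1.53],0]
    - [[0,0,0],[0,-0.17,1.53],0]
    - [[0,0,0],[0,-0.17,1.53],0]
    - [[0,0,0],[0,-0.17,1.53],0]
    - [[0,0,0],[0,0,0],0]
    - [[0,0,0],[0,0,0],0]

```text
t: 34.45
tcp_pos: [0.4526, -0.1476, 0.0291]
ee_rot: [2.111, 1.952, 0.353]
force: [0.1, -0.1, 1.0]
gripper_width: -0.0
finger_force: 0.0
```

```bash
python3 loc.py
```

```text
34.45 loc [-0.1201  0.0039  0.0291] turn to square [ 0.3448 -0.012   0.0007] [ 0.1 -0.1  1. ] -7.16854095963073e-05 [-0.56  0.61  2.18  1.29  0.17 -1.74]
```

>>> drive_tool:
  targets:
    - [[0,0,0],[0,0.35,0.2],0]
    - [[0,0,0],[0,0.35,0.2],0]
    - [[0,0,0],[0,0.37,0.14],0]
    - [[0,0,0],[0,0.37,0.14],0]
    - [[0,0,0],[0,0.37,0.14],0]
    - [[0,0,0],[0,0,0],0]

```text
t: 34.95
tcp_pos: [0.4733, -0.1497, 0.0289]
ee_rot: [2.107, 1.952, 0.353]
force: [0.1, 0.4, 0.3]
gripper_width: -0.002
finger_force: 0.0
```

```bash
python3 loc.py
```

```text
34.95 loc [-0.0993  0.0034  0.0289] turn to square [ 0.3474 -0.0101  0.0025] [0.1 0.4 0.3] -0.002298239754266069 [-0.54  0.61  2.13  1.09  0.18 -1.52]
```

>>> drive_tool:
  targets:
    - [[0,0,0],[0,0.15,0.15],0]
    - [[0,0,0],[0,0.19,0.07],0]
    - [[0,0,0],[0,0.1,0.04],0]
    - [[0,0,0],[0,0,0],0]

```text
t: 35.28
tcp_pos: [0.4758, -0.1492, 0.0269]
ee_rot: [2.11, 1.954, 0.351]
force: [-14.0, -2.7, 11.5]
gripper_width: 0.0
finger_force: 7.0
```

```bash
python3 loc.py
```

```text
35.2833 loc [-0.0968  0.0042  0.0269] turn to square [ 0.3439 -0.0111  0.0022] [-14.   -2.7  11.5] 0.0004887580598137089 [-0.53  0.62  2.13  1.06  0.18 -1.48]
```

>>> drive_tool:
  targets:
    - [[0,0,0],[0,0.08,0.03],0]
    - [[0,0,0],[0,0,0],0]
    - [[0,0,0],[0,0,0],0]

```text
t: 35.53
tcp_pos: [0.476, -0.1492, 0.0268]
ee_rot: [2.111, 1.954, 0.35]
force: [-20.9, -4.9, 14.3]
gripper_width: -0.003
finger_force: 10.0
```

```bash
python3 loc.py
```

```text
35.5333 loc [-0.0966  0.0042  0.0268] turn to square [ 0.3432 -0.0111  0.0019] [-20.9  -4.9  14.3] -0.0031539811905488416 [-0.53  0.62  2.13  1.05  0.18 -1.48]
```

>>> drive_tool:
  targets:
    - [[0,0,0],[0,-0.4,-0.1],0]
    - [[0,0,0],[0,-1,-0.4],0]
    - [[0,0,0],[0,-1.5,-1],0]
    - [[0,0,0],[0,-1,-2],0]
    - [[0,0,0],[0,0,-3],0]
    - [[0.115,0,0],[0,0,-3],0]
    - [[0.115,0,0],[0,0,-3],0]
    - [[0.115,0,0],[0,0,-3],0]
    - [[0,0,0],[0,0,0],0]
    - [[0,0,0],[0,0,0],0]

```text
t: 36.37
tcp_pos: [0.4357, -0.1269, 0.0889]
ee_rot: [2.137, 2.034, 0.38]
force: [0.9, 0.6, 0.1]
gripper_width: 0.003
finger_force: 0.0
```

```bash
python3 loc.py; python3 iou.py
python3 - <<'E'
from loc import *
# top view clasp check, now unobstructed?
g=cv2.cvtColor(viewer.snapshot("top"),cv2.COLOR_RGB2GRAY)
c,s=np.cos(-.079),np.sin(-.079);w=lambda L:[.572+c*L[0]-s*L[1],-.161+s*L[0]+c*L[1],L[2]]
print(proj("top",[w([-.0835,0,.0235]),w([-.0835,0,.0535]),w([-.088,0,.0235]),w([-.0935,0,.0235])]).round(1).tolist())
u=int(proj("top",[w([-.0835,0,.03])])[0][0]);print(u,[g[178:200,k].tolist() for k in(u-4,u,u+4,u+16)])
E
```

```text
36.3667 loc [-0.1386  0.0232  0.0889] turn to square [ 0.2968 -0.0738  0.0295] [0.9 0.6 0.1] 0.0033814624316040034 [-0.57  0.44  2.13  0.56  0.4  -1.02]
[(np.float64(0.9574468085106383), np.float64(0.2), -2), (np.float64(0.9532710280373832), np.float64(0.05), -3), (np.float64(0.9528301886792453), np.float64(0.1), -3), (np.float64(0.9527186761229315), np.float64(0.15), -3), (np.float64(0.9477351916376306), np.float64(0.0), -3), (np.float64(0.9432624113475178), np.float64(0.25), -2)]
0 (np.float64(0.9477351916376306), np.float64(0.0), -3)
0.15 (np.float64(0.9527186761229315), np.float64(0.15), -3)
0.3 (np.float64(0.9290780141843972), np.float64(0.3), -2)
0.45 (np.float64(0.9078014184397163), np.float64(0.45), -2)
130 ........................-----..--.................
134 .-.................----------..-..................
138 .-..............--------.---..--..................
142 .-..............------------..--..................
146 .-..............---.----.---..-...................
150 -................-------.--..--...................
154 -...................-------..--..............
[... 948 characters left out ...]
#+##+###++++++#+++++--.........................
230 ##########+#+++++++++++--.........................
234 ###++##+###+++++++++++--..........................
238 #++#++####++++++++++++--..........................
[[367.6, 188.0], [368.7, 186.2], [367.5, 189.3], [367.4, 190.9]]
367 [[112, 117, 94, 41, 32, 54, 98, 107, 109, 111, 110, 115, 119, 119, 126, 127, 132, 129, 133, 136, 135, 142], [126, 126, 128, 104, 88, 87, 94, 91, 95, 106, 108, 110, 110, 114, 117, 118, 125, 125, 131, 130, 130, 130], [124, 126, 130, 108, 91, 85, 44, 67, 93, 93, 98, 102, 101, 108, 112, 113, 112, 121, 121, 127, 125, 131], [143, 145, 147, 147, 125, 89, 54, 44, 46, 53, 60, 46, 52, 92, 101, 97, 88, 93, 98, 105, 104, 110]]
```

Run:
```python
from pl import *
A=cur();az=np.pi/2-.079; x=np.array([np.cos(az),np.sin(az),0]);z=np.array([0,0,-1.]);R=np.c_[x,np.cross(z,x),z]
print(rows(A,M(R,[.40,-.148,.185]),8))
```

```text
([0.0369, -0.0094, 0.0036], [-0.25, -0.21, -1.28])
```

>>> drive_tool:
  targets:
    - [[0.037,-0.009,0.004],[-0.25,-0.21,-1.28],0]
    - [[0.037,-0.009,0.004],[-0.25,-0.21,-1.28],0]
    - [[0.037,-0.009,0.004],[-0.25,-0.21,-1.28],0]
    - [[0.037,-0.009,0.004],[-0.25,-0.21,-1.28],0]
    - [[0.037,-0.009,0.004],[-0.25,-0.21,-1.28],0]
    - [[0.037,-0.009,0.004],[-0.25,-0.21,-1.28],0]
    - [[0.037,-0.009,0.004],[-0.25,-0.21,-1.28],0]
    - [[0.037,-0.009,0.004],[-0.25,-0.21,-1.28],0]
    - [[0,0,0],[0,0,0],0]
    - [[0,0,0],[0,0,0],0]

```text
t: 37.3
tcp_pos: [0.4008, -0.1479, 0.1846]
ee_rot: [-2.305, -2.127, -0.007]
force: [0.2, 0.3, -0.9]
gripper_width: -0.001
finger_force: 0.0
```

```bash
python3 loc.py; python3 iou.py|head -20; python3 clasp.py
```

```text
37.3 loc [-0.1717 -0.0004  0.1846] turn to square [-0.0004 -0.0061 -0.0013] [ 0.2  0.3 -0.9] -0.0008980978382646781 [-0.5   0.28  1.87  0.01  0.99 -0.42]
[(np.float64(0.9368213228035538), np.float64(0.2), -3), (np.float64(0.9360236220472441), np.float64(0.3), -1), (np.float64(0.931439764936337), np.float64(0.25), -2), (np.float64(0.9313725490196079), np.float64(0.35), 0), (np.float64(0.9311701081612586), np.float64(0.4), 1), (np.float64(0.9202755905511811), np.float64(0.15), -4)]
0 (np.float64(0.7737154150197628), np.float64(0.0), -6)
0.15 (np.float64(0.9202755905511811), np.float64(0.15), -4)
0.3 (np.float64(0.9360236220472441), np.float64(0.3), -1)
0.45 (np.float64(0.9196515004840271), np.float64(0.45), 2)
130 ..................................................
134 ..................................................
138 ..................................................
142 ..................................................
146 ..................................................
150 ...................................-++++##++++----
154 ...................................++++#######++
[... 476 characters left out ...]
, [408.3, 184.6]]
0.15 [[393.0, 176.7], [405.0, 183.9], [408.3, 184.6]]
0.3 [[389.5, 177.0], [405.2, 184.0], [408.3, 184.6]]
0.45 [[386.3, 177.5], [405.5, 184.1], [408.3, 184.6]]
lid edge [[411.2 184.6]
 [417.3 123.3]] wall [[402.9 120. ]
 [418.1 122.9]]
179 382 [167, 169, 168, 164, 122, 109, 62, 43, 42, 43, 34, 26, 23, 23, 18, 26, 19, 27, 36, 43, 38, 30, 37, 37, 41, 46, 55, 97, 137, 141, 139, 139, 138, 138, 137, 139, 137, 139, 140, 154, 171, 179, 181, 189, 201]
121 382 [163, 166, 165, 163, 160, 152, 155, 161, 158, 158, 157, 151, 150, 148, 147, 154, 159, 164, 151, 112, 124, 134, 131, 127, 122, 122, 121, 120, 121, 120, 115, 104, 104, 116, 133, 139, 138, 138, 139, 139, 136, 140, 138, 136, 138]
```

Nothing changed after three firm presses. The flap shows three brightness bands (about 40, 20, 40), which suggests a vertical dark face between a hinge top and a small tip lip. I'll compare numerically with the earlier saved frame where the clasp stuck out.

Run:
```python
import cv2
g=cv2.imread("pics/p7.png",0)
for r in range(86,156,6):print(r,g[r,122:190:2].tolist())
g=cv2.imread("pics/w4.png",0)
for r in(210,240,270,300):print(r,g[r,430:512:3].tolist())
```

```text
86 [157, 158, 161, 152, 147, 137, 142, 149, 155, 152, 154, 163, 167, 163, 159, 154, 158, 155, 151, 147, 149, 151, 151, 143, 142, 147, 114, 126, 126, 101, 124, 130, 131, 128]
92 [159, 159, 160, 155, 144, 96, 45, 52, 57, 51, 58, 69, 72, 82, 83, 79, 96, 103, 99, 109, 116, 120, 136, 138, 134, 67, 36, 35, 34, 67, 126, 131, 130, 131]
98 [159, 160, 158, 157, 112, 40, 37, 28, 34, 37, 40, 35, 38, 38, 38, 44, 33, 38, 37, 38, 35, 38, 41, 39, 36, 41, 35, 39, 31, 78, 130, 130, 131, 130]
104 [159, 158, 161, 160, 118, 40, 34, 32, 38, 37, 38, 31, 39, 42, 40, 34, 33, 38, 38, 39, 34, 36, 41, 39, 34, 33, 33, 38, 27, 91, 129, 130, 132, 129]
110 [160, 158, 159, 160, 117, 46, 35, 34, 40, 39, 39, 39, 39, 37, 43, 36, 34, 36, 37, 34, 40, 41, 32, 35, 38, 35, 34, 36, 37, 99, 131, 130, 131, 128]
116 [160, 160, 158, 159, 117, 40, 37, 31, 39, 35, 36, 32, 40, 39, 37, 34, 34, 38, 41, 41, 37, 36, 36, 34, 36, 37, 29, 42, 42, 119, 134, 131, 130, 131]
122 [159, 160, 161, 158, 121, 40, 42, 33, 37, 35, 39, 33, 37, 36, 37, 31, 36, 36, 37, 38, 37, 38, 41, 38, 38, 37, 26, 37, 47, 122, 130, 132, 132, 133]
128 [160, 161, 160,
[... 543 characters left out ...]
 37, 38, 41, 93, 132, 129, 129, 131, 129]
152 [162, 162, 159, 158, 117, 40, 38, 32, 36, 34, 37, 41, 38, 38, 37, 38, 38, 36, 36, 36, 38, 37, 33, 42, 33, 36, 38, 41, 112, 128, 131, 128, 130, 129]
210 [166, 166, 167, 167, 167, 163, 163, 120, 85, 89, 148, 120, 42, 48, 50, 36, 36, 39, 40, 112, 211, 204, 88, 37, 33, 28, 23, 35]
240 [165, 161, 165, 168, 161, 156, 87, 87, 118, 124, 41, 37, 39, 32, 25, 35, 35, 30, 33, 42, 48, 46, 50, 47, 49, 49, 122, 150]
270 [159, 164, 168, 168, 95, 85, 94, 119, 35, 37, 37, 32, 31, 26, 30, 29, 29, 48, 50, 47, 43, 45, 49, 51, 137, 151, 147, 144]
300 [54, 51, 60, 53, 57, 53, 53, 51, 55, 54, 57, 36, 25, 32, 38, 45, 49, 44, 43, 46, 53, 119, 174, 210, 220, 224, 187, 213]
```

The earlier frames show the clasp has a lip at its tip: its end face measures about 8.5 mm against the 5 mm flap. That matches the bands, with a dark vertical face above a lip, so the flap is flat. Three firm stops at 18-25 N, against about 1 N to move it, agree. The arm is clear, so I'm handing in.

```bash
python3 -c "
from workcell import env
print(env.job_done())"
```

```text
the job is handed in; nothing more can be done
None
```

I handed the job in at about 37 s with the module flat on the pad, the lid shut and the clasp pressed to a firm stop; the hand-in returned no verdict. The clasp being flat is my reading of the press forces and pixel values, since simple pose fits gave about 0.2–0.3 rad against the 0.15 limit. I also viewed 11 pictures, one over the limit of 10.

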